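Clear and cover the degreasing pot before welding

ROBOT

A 7-joint arm with a two-finger parallel gripper is mounted at the origin on the work surface. World frame = base frame: x ahead of the robot, y to its left, z up, the work surface at z = 0. Lengths are in m, angles in rad, forces in N, time in s.
With the tool pointing down it reaches from about 0.425 to 0.875 m from the base axis. Payload 4.7 kg.
Tool frame: the origin (TCP) lies on the centre line of the jaws, within the pads' length; the fingertips stand 14 mm ahead of it and the grasp point (between the pads) lies 5 mm behind it; z points along the fingers, y is the line along which they close (so a half turn about z gives the same grasp; the last joint's range is limited). The gripper opens to 87 mm and grips with 3 to 60 N. Pads are 19 mm wide; open, the fingers measure 117 mm over their backs; the gripper's body (75 mm by 190 mm) begins 51 mm behind the grasp point.
Start: joints at [-1.155, 0.321, -0.07, 1.45, 0.023, 1.371, -0.057], TCP at [0.254, 0.598, 0.21] pointing down, gripper open.
Joint ranges: [-2.86, 2.86], [-0.3, 2.09], [-1.38, 1.24], [0.06, 2.45], [-1.56, 4.7], [0.09, 2.05], [-2.69, 2.69]. Speed limits (rad/s): [2.57, 2.57, 3.14, 3.14, 3.14, 3.14, 3.14].

INTERFACE

Orientations are given as a rotation vector (axis times angle).
In Python, from bench import ctrl gives the robot as it stands.
- The arm moves only by the tool send_rows, never from a script. Its argument "steps" is a list of rows, each an object of numbers: "tx", "ty", "tz": the shift along the tool's x, y, z in units of 60 mm (1.0 is 60 mm); "turn": the turn about the tool's z in units of 8 degrees (1.0 is 8 degrees); "grip": the opening, from 0 (shut) to 1 (fully open). A call has 1 to 12 rows; each row shifts and turns the commanded pose from where the row before left it, along the tool's axes as they then stand; what a row does not reach is not made up. A row lasts 1/8 s, in which the tool goes at most 62.5 mm and 10.7 degrees, less where a joint would pass 70% of its speed; a pose out of reach is approached as far as the arm can. A call is refused whole if a number of a shift passes 1 or a number of a turn 1, either way. A call with a gripper value outside its range is refused whole. The fingers move at their own pace and stop on an object; "newtons" is the grip in N (left out, the last holds). Time passes only in rows, so rows that do not move let the fingers close. It gives the time, the measured TCP pose, the force, the opening and the grip force at its end, in the units of the state.
- ctrl.get_state(): the state, without advancing time (a new reading comes with each control period).
- ctrl.get_image(name): name is "scene" or "top" or "wrist"; returns a dict with "pixels" (480x640x3 uint8, red, green, blue), "K" (3x3 intrinsics, pixels), "cam_to_world" (4x4, takes a point from camera to world coordinates); the wrist camera has in their place "T_tool_cam" (4x4, takes a point from camera to tool coordinates, whose origin is the TCP and whose axes are the flange's). Camera axes: x right, y down, z forward; pixel columns grow to the right and rows downward; lengths in m; the calibration is good to about 2 mm. A picture is of the moment at which its call begins: read the wrist's pose just before it. There is no depth.
- ctrl.close_job(): hands the job in; it is judged then, once.
The state is a dict: "time": time; "joint_positions": joint angles; "qd": joint speeds; "joint_torque": joint torques, N m; "position": TCP position; "tool_rot": TCP orientation; "ft_force": force on the tool from outside, world axes, zero at the start; "torque": the same for the moment, N m; "grip_width": opening from 0.0 (shut) to 1.0 (fully open); "grip_force": force on a finger pad.
Only numpy, scipy, OpenCV 4.12 (cv2) and the standard library are available. Lean on these libraries where they do the work, as an engineer would, in place of code of your own. Each camera call takes 0.05 s, during which the arm holds its last target. There are 200 camera calls.

TASK

Welding starts in a minute, so get the green degreasing pot covered: lift the dip basket out and leave it hanging by its hook on the drip rack's bar, at the yellow band. Slide the round cover across the rim, without picking it up off the pot, until it drops into its seat and lies level all round. Do not shove the pot out of its place or drop the cover off it, and leave the tools and parts on the bench alone.

Things in the scene. Friction and masses are not known exactly. Their poses are not given: they have to be found in the camera images.
- pot: Green steel pot standing loose on the bench, 2.6 kg. Origin: centre of its underside, z up. Body radius 86 mm, inside 82, floor at z = 6. Two rod handles at its +y and -y sides reach 114 mm from the axis at z = 94 mm. At the start the basket hangs over the rim at the pot's -x side, and the cover is pushed off towards +x
- pot_rim (a point): Centre of the pot's mouth at the height of the flat rim top, 145 mm above its underside; axes as the pot's. The rim's outside radius is 90 mm, inside 82 mm
- pot_seat (a point): Centre of the cover's seat: a flat inward ledge 6 mm below the rim top, running in to radius 59 mm (20 mm thick), all round. The recess above it, radius 82 mm, takes the cover with 2 mm to spare all round
- cover: Round sheet-metal cover, light grey, no handle: radius 80, 10 mm thick, 0.36 kg. Origin: centre of its underside, z up. It starts flat on the rim top, its centre 63 to 74 mm off the pot's axis, sticking out over one side. It slides with 1 to 2 N; some 18 mm before centre its leading edge dips 6 mm onto the ledge, and at the centre (to 2 mm) the rest drops in; its top is then 4 mm above the rim
- basket: Rigid dip basket with stem, hook and red grip, 0.34 kg. Origin: middle of the underside of the hook's strap (at rim height, 75 mm from the pot's axis). z up the stem, x from hook to basket (to the pot's middle). In mm: hook slot x -16.5 to 16.5, strap z 0 to 4, 16 wide in y; outer leg x -20.5 to -16.5, down to z -24; stem x 16.5 to 21.5, z -72 to 64; basket x 23 to 52, y -21 to 21, z -112 to -62
- basket_grip (a point): Middle of the basket's red grip, on the stem 40 mm above the basket's origin and 19 mm to its +x; axes as the basket's. The grip is 12 (x) by 22 (y) by 48 mm (z). Let go on the bar, the basket swings to hang 15 to 30 degrees off plumb with the bar in the corner of hook and stem
- rack: Drip rack fixed to the bench: tray 170 x 300 mm, 16 mm high, an upright 6 mm thick and 210 mm high at either end (y = -141 and 141 mm), and between them a round bar of 12 mm diameter along the rack's y axis over the tray's middle, its centre line at z = 194 mm, its top at 200. Nothing else stands over the tray. Origin: centre of the tray's underside, z up
- band: Yellow band painted on the rack's bar, 30 mm long: the mark where the hook must hang. Origin: on the bar's centre line, in the middle of the band; its y axis lies along the bar, z up
- hammer: Hammer lying on the bench to the right of the pot, about 280 mm long, bystander; origin on its underside
- brush: Brush lying on the bench to the right in front, bystander; origin on its underside
- wrench: Steel wrench lying on the bench in front of the rack's near end, bystander; origin on its underside
- spray: Upright can with blue label, 58 mm diameter, 150 mm high, bystander at the far left, beside the rack; origin at the centre of its underside
- pliers: Pliers with orange handles lying on the bench at the left, 18 mm high, bystander; origin on its underside
- bracket: Welded steel angle bracket, 110 x 70 mm, 70 mm high, bystander beyond the pot; origin at the centre of its underside
- disc: Brown grinding disc, 115 mm across, lying flat, bystander beyond the pot to the right; origin at the centre of its underside
Not all that is in view belongs to the job. Leave any red look-alike of the cover alone. What is shaped like the basket but pink is not meant.

How it is judged:
By the outcome, as a careful person would: the job done as asked, in the order asked, and still so for the second after the job is handed in, with the robot touching nothing.
It also fails if it takes over 64 s, if anything falls off the work surface, if the arm or the gripper's body presses on something with over 40 N, if the wrist force passes 120 N, or if a joint passes its speed limit or range.

## Working session

There is one attempt and no reset: what is moved stays moved. The work goes in short steps, Python scripts to look and compute and a tool call to move; the robot and the scene stay as the last step left them, time stands still between calls to the robot, and variables do not carry over. Pictures are saved under pics/ and viewed, at most 10 in all, crops included, and the job is handed in when it is done.

Besides the shell and the picture viewer there is one more tool, called after "Emit:" as name([rows], argument=value, ...), one row to a line, values as JSON. send_rows: Moves the arm, as the interface text tells. Its arguments: {"type":"object","properties":{"steps":{"type":"array"},"newtons":{"type":"number"}},"required":["steps"]}

```bash
mkdir -p pics; ls; cat > h.py <<'E'
import numpy as np, cv2
from scipy.spatial.transform import Rotation as R
from bench import ctrl
def snap(n,f):
    s=ctrl.get_state(); d=ctrl.get_image(n); np.savez('pics/'+f+'.npz',p=d['pixels'],K=d['K'],T=d['cam_to_world'] if n!='wrist' else tool(s)@np.array(d['T_tool_cam']))
    cv2.imwrite('pics/'+f+'.png',np.array(d['pixels'])[:,:,::-1]); return d
def tool(s):
    T=np.eye(4);T[:3,:3]=R.from_rotvec(s['tool_rot']).as_matrix();T[:3,3]=s['position'];return T
def ray(f,u,v):
    d=np.load('pics/'+f+'.npz');r=d['T'][:3,:3]@np.linalg.inv(d['K'])@[u,v,1.];return d['T'][:3,3],r/np.linalg.norm(r)
def atz(f,u,v,z):
    o,r=ray(f,u,v);return o+r*(z-o[2])/r[2]
def tri(*obs):
    A=np.zeros((3,3));b=np.zeros(3)
    for f,u,v in obs:
        o,r=ray(f,u,v);P=np.eye(3)-np.outer(r,r);A+=P;b+=P@o
    x=np.linalg.solve(A,b)
    return x,[round(1e3*np.linalg.norm(np.cross(x-ray(f,u,v)[0],ray(f,u,v)[1])),1) for f,u,v in obs]
def proj(f,X):
    d=np.load('pics/'+f+'.npz');c=np.linalg.inv(d['T'])@np.r_[X,1];p=d['K']@c[:3];return p[:2]/p[2]
E
python3 - <<'E'
from h import *
for n in ('scene','top'): 
    d=snap(n,n+'0');print(n,np.round(d['K'],1).tolist(),np.round(d['cam_to_world'],3).tolist())
print(ctrl.get_state())
E
```

```text
pics
scene [[616.8, 0.0, 328.0], [0.0, 616.8, 242.3], [0.0, 0.0, 1.0]] [[0.176, 0.7, -0.692, 1.678], [0.984, -0.125, 0.123, -0.174], [-0.0, -0.703, -0.711, 1.298], [0.0, 0.0, 0.0, 1.0]]
top [[624.9, 0.0, 308.7], [0.0, 624.9, 236.8], [0.0, 0.0, 1.0]] [[0.008, -0.988, 0.152, 0.275], [-1.0, -0.009, -0.005, 0.036], [0.006, -0.152, -0.988, 1.789], [0.0, 0.0, 0.0, 1.0]]
{'time': 0.1, 'joint_positions': array([-1.15490836,  0.32176574, -0.07007389,  1.45154967,  0.0225929 ,
        1.37083734, -0.05692097]), 'qd': array([ 7.28560679e-04, -8.60233353e-04, -1.54230370e-03, -3.34557347e-03,
        1.65989690e-03,  1.04244053e-03,  7.72346447e-05]), 'joint_torque': array([ 9.86875375e-05, -4.92572200e+01, -4.05531870e-01, -3.13398993e+01,
       -6.40429440e-02,  3.93975258e-02,  7.12976907e-05]), 'position': array([0.2540348 , 0.59772655, 0.20946156]), 'tool_rot': array([-6.26845061e-01, -3.07814965e+00,  2.75461441e-03]), 'ft_force': array([-0.00807269, -0.15761235, -0.22666106]), 'torque': array([-0.0098445 ,  0.05386952, -0.00205454]), 'grip_force': 0.0, 'grip_width': 0.997127039662519}
```

View pics/scene0.png

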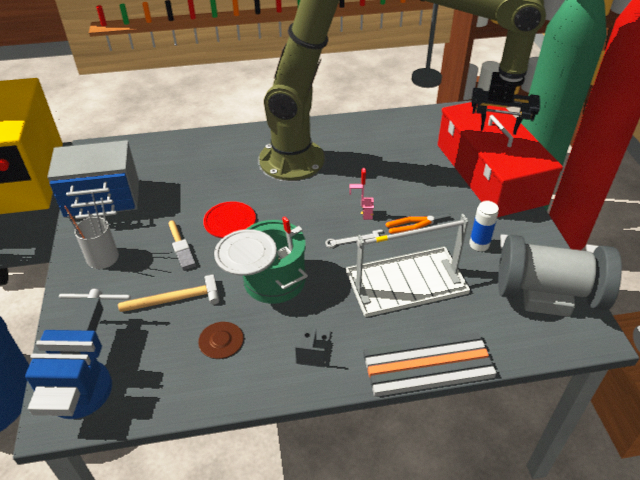

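View pics/top0.png

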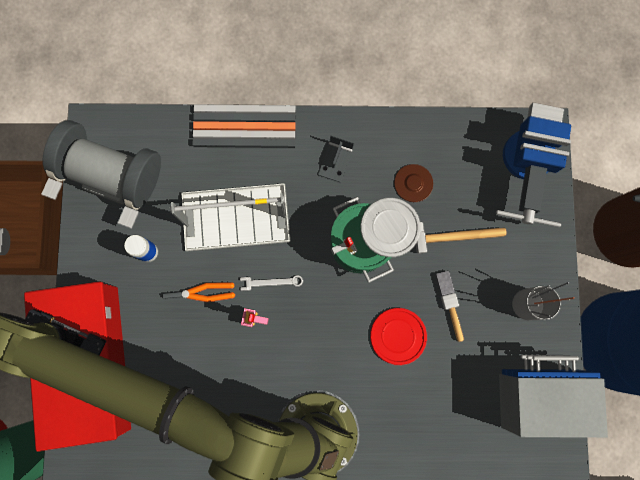

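```bash
python3 - <<'E'
from h import *
def t(f,x,y,w):
    p=cv2.imread('pics/%s.png'%f)[y:y+w*3//4,x:x+w];p=cv2.resize(p,(400,300),interpolation=cv2.INTER_CUBIC);s=400/w
    for i in range(0,w,10):
        cv2.line(p,(int(i*s),0),(int(i*s),6),(255,255,0),1);cv2.line(p,(0,int(i*s)),(6,int(i*s)),(255,255,0),1)
    return p
cv2.imwrite('pics/c0.png',np.vstack([np.hstack([t('top0',325,190,120),t('scene0',210,210,120)]),np.hstack([t('top0',235,180,60),t('scene0',350,215,60)])]))
E
```

```text
(no output)
```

View pics/c0.png

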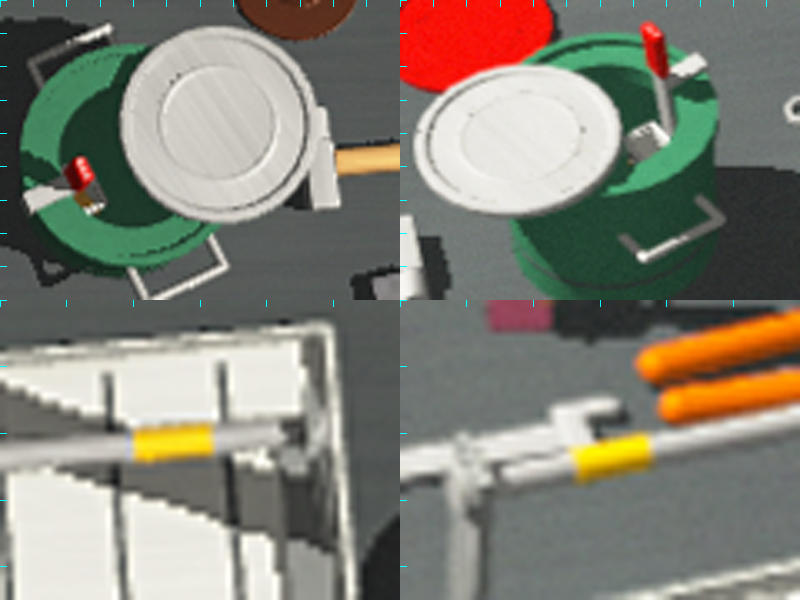

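```bash
python3 - <<'E'
from h import *
from scipy.optimize import least_squares
def mask(f,x,y,w,h,fn):
    p=cv2.imread('pics/%s.png'%f).astype(int);m=fn(p[...,2],p[...,1],p[...,0]);z=np.zeros_like(m);z[y:y+h,x:x+w]=m[y:y+h,x:x+w];return z
def cen(m): v,u=np.nonzero(m);return u.mean(),v.mean(),len(u)
ye=lambda r,g,b:(r>150)&(g>120)&(b<90)
rd=lambda r,g,b:(r>110)&(g<60)&(b<60)
a=cen(mask('top0',250,190,25,20,ye));b=cen(mask('scene0',370,230,25,20,ye));print('band',a,b,tri(('top0',*a[:2]),('scene0',*b[:2])))
a=cen(mask('top0',338,230,20,24,rd));b=cen(mask('scene0',278,214,20,22,rd));print('grip',a,b,tri(('top0',*a[:2]),('scene0',*b[:2])))
# bar direction: bar ends px
for n,(u,v) in dict(L=(185,206.5),R=(276,200.5)).items(): print('bar',n,atz('top0',u,v,.194))
# yellow long axis
v,u=np.nonzero(mask('top0',250,190,25,20,ye));P=np.array([atz('top0',x,y,.2)[:2] for x,y in zip(u,v)]);print('band extent',P.min(0),P.max(0))
# cover ellipse & pot rim by outlines
gr=lambda r,g,b:(abs(r-b)<30)&(abs(r-g)<30)&(r>120)
for f,box,zz in (('top0',(358,194,62,66),.155),('scene0',(212,228,66,46),.155)):
    m=mask(f,*box,gr).astype(np.uint8);m=cv2.morphologyEx(m,cv2.MORPH_OPEN,np.ones((9,9)))
    c=max(cv2.findContours(m,0,1)[0],key=cv2.contourArea);c=cv2.convexHull(c)[:,0].astype(float)
    Q=np.array([atz(f,*p,zz)[:2] for p in c])
    s=least_squares(lambda q:np.hypot(*(Q-q[:2]).T)-q[2],[*Q.mean(0),.08],loss='soft_l1',f_scale=.001);print('cover',f,s.x,np.abs(s.fun).mean())
gn=lambda r,g,b:(g>r+35)&(g>b+15)&(g>60)
for f,box,z in (('top0',(325,195,60,60),.145),('scene0',(240,220,70,50),.145)):
    m=mask(f,*box,gn);v,u=np.nonzero(m)
    Q=np.array([atz(f,*p,z)[:2] for p in zip(u,v)]);h=cv2.convexHull(Q.astype(np.float32))[:,0]
    # keep outward pts: fit circle r=.09 containing
    s=least_squares(lambda q:np.hypot(*(h-q).T)-.09,Q.mean(0),loss='soft_l1',f_scale=.002)
    print('rim',f,s.x,np.round(s.fun*1e3,1))
for p in ((346,203.5),(378,270)): print('handle',atz('top0',*p,.094))
print('strap outer',tri(('top0',325+37/3.333,190+197/3.333),('scene0',210+293/3.333,210+66/3.333)))
E
```

```text
band (np.float64(260.2631578947368), np.float64(201.03508771929825), 57) (np.float64(383.05454545454546), np.float64(236.5090909090909), 55) (array([0.61247158, 0.15620407, 0.19892134]), [np.float64(1.5), np.float64(1.5)])
grip (np.float64(349.45), np.float64(242.8), 20) (np.float64(286.3333333333333), np.float64(225.44444444444446), 63) (array([ 0.50768184, -0.07711263,  0.17836039]), [np.float64(1.0), np.float64(1.0)])
bar L [0.59695745 0.35038029 0.194     ]
bar R [0.61499909 0.11418743 0.194     ]
band extent [0.60401381 0.13976509] [0.61746136 0.16839677]
cover top0 [ 0.55756434 -0.18468995  0.07595   ] 0.002336701351677064
cover scene0 [ 0.55818123 -0.19210007  0.08019235] 0.0010166237090895671
rim top0 [ 0.53152292 -0.12112108] [ -0.5  -0.7  -0.6  -0.4  -0.8  -1.   -0.4  -0.4   0.4  -0.1   0.1   0.4
   0.1   0.8   0.9   0.6  -0.2   0.7   1.   -3.4 -16.  -23.6 -31.7  -2.9]
rim scene0 [ 0.53306163 -0.12154289] [11.   3.   0.6 -0.3 -0.7 -0.8 -0.6 -1.   0.2 -0.1  1.6  1.   0.7  1.8
  2.3  2.   1.2 -0.5 -3.3  1.1  4.1]
handle [ 0.62959283 -0.07476502  0.094     ]
handle [ 0.4455544 -0.1617175  0.094    ]
strap outer (array([ 0.495177  , -0.0449047 ,  0.14497039]), [np.float64(0.1), np.float64(0.1)])
```

```bash
cat >> h.py <<'E'
def go(x,y,z,yaw=None):
    "total tool-axis units from present pose; yaw = wanted yaw (deg) of tool y mod 180"
    s=ctrl.get_state();T=tool(s);d=T[:3,:3].T@(np.array([x,y,z])-T[:3,3])/.06
    yy=np.degrees(np.arctan2(T[1,1],T[0,1]));t=None if yaw is None else -((yaw-yy+90)%180-90)/8
    print('t',round(s['time'],2),'pos',np.round(T[:3,3],4),'ydir',round(yy,1),'F',np.round(s['ft_force'],1),'w',round(s['grip_width'],3),'units',np.round(d,2),'turn',t and round(t,2))
E
python3 - <<'E'
from h import *
d=snap('wrist','w0');print(np.round(d['T_tool_cam'],3).tolist(),d['K'][0,0])
go(.5,-.07,.36,25.5)
E
```

```text
[[-0.0, -0.966, -0.257, 0.071], [1.0, -0.0, 0.0, -0.0], [-0.0, -0.257, 0.966, -0.174], [0.0, 0.0, 0.0, 1.0]] 337.77244131074497
t 0.15 pos [0.2541 0.5978 0.2096] ydir 67.0 F [ 0.2 -0.3 -0.9] w 1.001 units [-8.13 -8.64 -2.49] turn 5.18
```

Emit:
send_rows([
  {"tz": -0.8, "grip": 0.7},
  {"tz": -0.8},
  {"tz": -0.9},
  {"tx": -0.6, "ty": -0.6},
  {"tx": -0.6, "ty": -0.6},
  {"tx": -0.6, "ty": -0.6},
  {"tx": -0.6, "ty": -0.6},
  {"tx": -0.6, "ty": -0.6},
  {"tx": -0.6, "ty": -0.6},
  {"tx": -0.6, "ty": -0.6},
  {"tx": -0.6, "ty": -0.6},
  {"tx": -0.6, "ty": -0.6},
])

```text
validation failed for argument at $.st...
```

```bash
python3 - <<'E'
from h import *
go(.5,-.07,.36,25.5)
E
```

```text
t 0.15 pos [0.2541 0.5978 0.2096] ydir 67.0 F [ 0.2 -0.3 -0.9] w 1.001 units [-8.13 -8.64 -2.49] turn 5.18
```

Emit:
send_rows([
  {"tx": 0, "ty": 0, "tz": -0.8, "turn": 0, "grip": 0.7},
  {"tx": 0, "ty": 0, "tz": -0.8, "turn": 0, "grip": 0.7},
  {"tx": 0, "ty": 0, "tz": -0.9, "turn": 0, "grip": 0.7},
  {"tx": -0.6, "ty": -0.6, "tz": 0, "turn": 0, "grip": 0.7},
  {"tx": -0.6, "ty": -0.6, "tz": 0, "turn": 0, "grip": 0.7},
  {"tx": -0.6, "ty": -0.6, "tz": 0, "turn": 0, "grip": 0.7},
  {"tx": -0.6, "ty": -0.6, "tz": 0, "turn": 0, "grip": 0.7},
  {"tx": -0.6, "ty": -0.6, "tz": 0, "turn": 0, "grip": 0.7},
  {"tx": -0.6, "ty": -0.6, "tz": 0, "turn": 0, "grip": 0.7},
  {"tx": -0.6, "ty": -0.6, "tz": 0, "turn": 0, "grip": 0.7},
  {"tx": -0.6, "ty": -0.6, "tz": 0, "turn": 0, "grip": 0.7},
  {"tx": -0.6, "ty": -0.6, "tz": 0, "turn": 0, "grip": 0.7},
])

```text
time: 1.65
position: [0.426, 0.1716, 0.3603]
tool_rot: [0.627, 3.078, 0.0]
ft_force: [1.0, 0.2, 0.5]
grip_width: 0.703
grip_force: 0.0
```

```bash
python3 - <<'E'
from h import *
go(.5,-.07,.36,25.5)
E
```

```text
t 1.65 pos [0.426  0.1716 0.3603] ydir 67.0 F [1.  0.2 0.5] w 0.703 units [-2.71 -3.22  0.  ] turn 5.19
```

Emit:
send_rows([
  {"tx": -0.54, "ty": -0.64, "tz": 0, "turn": 0, "grip": 0.7},
  {"tx": -0.54, "ty": -0.64, "tz": 0, "turn": 0, "grip": 0.7},
  {"tx": -0.54, "ty": -0.64, "tz": 0, "turn": 0, "grip": 0.7},
  {"tx": -0.54, "ty": -0.64, "tz": 0, "turn": 0, "grip": 0.7},
  {"tx": -0.54, "ty": -0.64, "tz": 0, "turn": 0, "grip": 0.7},
  {"tx": 0, "ty": 0, "tz": 0, "turn": 0.9, "grip": 0.7},
  {"tx": 0, "ty": 0, "tz": 0, "turn": 0.9, "grip": 0.7},
  {"tx": 0, "ty": 0, "tz": 0, "turn": 0.9, "grip": 0.7},
  {"tx": 0, "ty": 0, "tz": 0, "turn": 0.9, "grip": 0.7},
  {"tx": 0, "ty": 0, "tz": 0, "turn": 0.9, "grip": 0.7},
  {"tx": 0, "ty": 0, "tz": 0, "turn": 0.7, "grip": 0.7},
  {"tx": 0, "ty": 0, "tz": 0, "turn": 0, "grip": 0.7},
])

```text
time: 3.15
position: [0.4996, -0.0667, 0.3603]
tool_rot: [-1.678, -2.656, 0.0]
ft_force: [-0.1, 0.2, -0.8]
grip_width: 0.7
grip_force: 0.0
```

```bash
python3 - <<'E'
from h import *
go(.5,-.07,.36,25.5)
snap('wrist','w1');snap('top','top1')
E
```

```text
t 3.15 pos [ 0.4996 -0.0667  0.3603] ydir 25.4 F [-0.1  0.2 -0.8] w 0.7 units [-0.05 -0.02  0.  ] turn -0.01
```

View pics/w1.png

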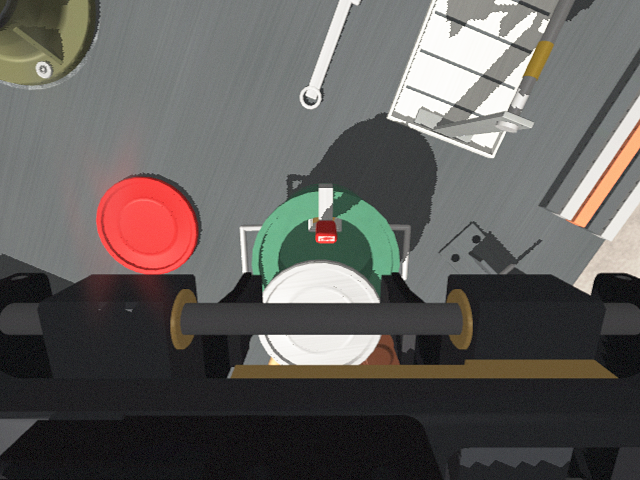

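```bash
python3 - <<'E'
from h import *
p=cv2.imread('pics/w1.png')[170:275,235:420];
cv2.imwrite('pics/c1.png',cv2.resize(p,None,fx=4,fy=4,interpolation=cv2.INTER_CUBIC))
d=np.load('pics/w1.npz');print(d['K'][:2,2])
E
```

```text
[321.07163705 241.64186363]
```

View pics/c1.png

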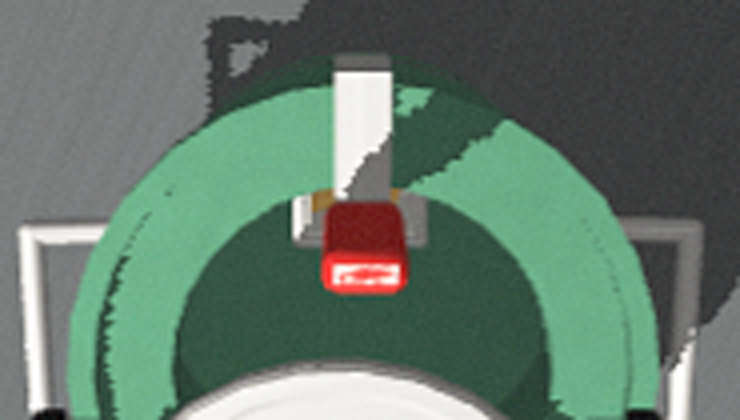

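```bash
python3 - <<'E'
from h import *
from scipy.optimize import least_squares
q=lambda a,b:(235+a/4,170+b/4)
go(.5,-.07,.36,25.5)
g=atz('w1',*q(365.5,272),.209);so=atz('w1',*q(363.5,72),.149);si=atz('w1',*q(367,195),.149)
print('grip top',g,'w',np.linalg.norm(atz('w1',*q(323,272),.209)-atz('w1',*q(408,272),.209)),'d',np.linalg.norm(atz('w1',*q(365,252),.209)-atz('w1',*q(365,292),.209)));print('strap',so,si,np.degrees(np.arctan2(*(si-so)[1::-1])))
h1=atz('w1',*q(24,228),.094);h2=atz('w1',*q(697,226),.094);print('handles',h1,h2,(h1+h2)/2,np.degrees(np.arctan2(*(h2-h1)[1::-1])))
E1=np.array([atz('w1',*q(*e),.145)[:2] for e in ((68,350),(85,290),(130,200),(200,135),(270,98),(470,105),(510,123),(580,185),(630,260),(656,340))])
print('pot',least_squares(lambda c:np.hypot(*(E1-c).T)-.09,[.53,-.12]).x, least_squares(lambda c:np.hypot(*(E1-c[:2]).T)-c[2],[.53,-.12,.09]).x)
I=np.array([atz('w1',*q(*e),.119 if 0 else .139)[:2] for e in ((175,350),(190,300),(230,240),(280,200),(450,205),(500,245),(540,300),(551,350))])
print('ledge',least_squares(lambda c:np.hypot(*(I-c[:2]).T)-c[2],[.53,-.12,.06]).x)
u=cv2.imread('pics/scene0.png').astype(int)
# scene grip top + wrist triangulation
print(tri(('w1',*q(365.5,272)),('scene0',210+(647-400)/3.333,210+25/3.333)))
print(tri(('w1',538.5,60),('scene0',383.05,236.5)),tri(('w1',538.5,60),('top0',260.26,201.04)))
E
```

```text
t 3.25 pos [ 0.4996 -0.0667  0.3603] ydir 25.5 F [ 0.4 -0.   0.1] w 0.701 units [-0.05 -0.02  0.01] turn -0.0
grip top [ 0.50865275 -0.07575507  0.209     ] w 0.021082858323036666 d 0.010236880641977704
strap [ 0.49028123 -0.03677784  0.149     ] [ 0.50649143 -0.06821323  0.149     ] -62.721316081463236
handles [ 0.41359653 -0.13660575  0.094     ] [ 0.61564004 -0.03976949  0.094     ] [ 0.51461828 -0.08818762  0.094     ] 25.607664291150503
pot [ 0.53123696 -0.12277603] [ 0.53021274 -0.12081978  0.08834923]
ledge [ 0.53007705 -0.11969247  0.05767919]
(array([ 0.50838716, -0.07838679,  0.20712703]), [np.float64(2.2), np.float64(2.2)])
(array([0.61150519, 0.15591271, 0.19668459]), [np.float64(2.4), np.float64(2.4)]) (array([0.61343274, 0.15535659, 0.19219236]), [np.float64(0.2), np.float64(0.2)])
```

```bash
python3 - <<'E'
from h import *
go(.5083,-.075,.180,25.6)
E
```

```text
t 3.25 pos [ 0.4996 -0.0667  0.3603] ydir 25.5 F [ 0.4 -0.   0.1] w 0.701 units [-0.19  0.07  3.01] turn -0.02
```

Emit:
send_rows([
  {"tx": -0.19, "ty": 0.07, "tz": 0.5, "turn": 0, "grip": 0.7},
  {"tx": 0, "ty": 0, "tz": 0.7, "turn": 0, "grip": 0.7},
  {"tx": 0, "ty": 0, "tz": 0.7, "turn": 0, "grip": 0.7},
  {"tx": 0, "ty": 0, "tz": 0.6, "turn": 0, "grip": 0.7},
  {"tx": 0, "ty": 0, "tz": 0.3, "turn": 0, "grip": 0.7},
  {"tx": 0, "ty": 0, "tz": 0.2, "turn": 0, "grip": 0.7},
  {"tx": 0, "ty": 0, "tz": 0, "turn": 0, "grip": 0.7},
], newtons=35)

```text
time: 4.12
position: [0.5085, -0.0752, 0.1805]
tool_rot: [1.679, 2.655, -0.0]
ft_force: [0.1, -0.2, 1.5]
grip_width: 0.699
grip_force: 0.0
```

Emit:
send_rows([
  {"tx": 0, "ty": 0, "tz": 0, "turn": 0, "grip": 0.4},
  {"tx": 0, "ty": 0, "tz": 0, "turn": 0, "grip": 0.3},
  {"tx": 0, "ty": 0, "tz": 0, "turn": 0, "grip": 0.2},
  {"tx": 0, "ty": 0, "tz": 0, "turn": 0, "grip": 0.1},
  {"tx": 0, "ty": 0, "tz": 0, "turn": 0, "grip": 0.1},
  {"tx": 0, "ty": 0, "tz": 0, "turn": 0, "grip": 0.1},
])

```text
time: 4.88
position: [0.5086, -0.0752, 0.1806]
tool_rot: [1.679, 2.655, 0.001]
ft_force: [0.2, 0.5, 0.5]
grip_width: 0.248
grip_force: 35.0
```

Emit:
send_rows([
  {"tx": 0, "ty": 0, "tz": -0.1, "turn": 0, "grip": 0.1},
  {"tx": 0, "ty": 0, "tz": -0.2, "turn": 0, "grip": 0.1},
  {"tx": 0, "ty": 0, "tz": -0.3, "turn": 0, "grip": 0.1},
  {"tx": 0, "ty": 0, "tz": -0.3, "turn": 0, "grip": 0.1},
  {"tx": 0, "ty": 0, "tz": -0.3, "turn": 0, "grip": 0.1},
  {"tx": 0, "ty": 0, "tz": -0.3, "turn": 0, "grip": 0.1},
  {"tx": 0, "ty": 0, "tz": -0.4, "turn": 0, "grip": 0.1},
  {"tx": 0, "ty": 0, "tz": -0.4, "turn": 0, "grip": 0.1},
  {"tx": 0, "ty": 0, "tz": -0.4, "turn": 0, "grip": 0.1},
  {"tx": 0, "ty": 0, "tz": -0.4, "turn": 0, "grip": 0.1},
  {"tx": 0, "ty": 0, "tz": -0.3, "turn": 0, "grip": 0.1},
  {"tx": 0, "ty": 0, "tz": 0, "turn": 0, "grip": 0.1},
])

```text
time: 6.38
position: [0.5089, -0.0747, 0.3864]
tool_rot: [1.677, 2.654, 0.004]
ft_force: [-0.0, -1.1, -3.0]
grip_width: 0.249
grip_force: 35.0
```

```bash
python3 - <<'E'
from h import *
go(.6205,.1563,.38,94.4)
a,b=snap('top','top2'),snap('scene','scene2')
A=cv2.imread('pics/top2.png')[150:300,200:440];B=cv2.imread('pics/scene2.png')[120:320,190:430]
A=cv2.resize(A,None,fx=1.6,fy=1.6);B=cv2.resize(B,None,fx=1.6,fy=1.6)
cv2.imwrite('pics/c2.png',np.hstack([np.vstack([A,np.zeros((80,384,3),np.uint8)]),B]))
for u in ((176,209),(183,206.5),(200,205.4),(240,202.6),(276,200.5)): print(atz('top0',*u,.194))
p=cv2.imread('pics/top0.png')[185:222,170:290];cv2.imwrite('pics/bar.png',cv2.resize(p,None,fx=6,fy=6,interpolation=cv2.INTER_CUBIC))
E
```

```text
t 6.38 pos [ 0.5089 -0.0747  0.3864] ydir 25.4 F [-0.  -1.1 -3. ] w 0.249 units [2.68 3.33 0.11] turn -8.62
[0.59013223 0.37347776 0.194     ]
[0.59691114 0.35557215 0.194     ]
[0.60021964 0.31153435 0.194     ]
[0.60857809 0.20777782 0.194     ]
[0.61499909 0.11418743 0.194     ]
```

View pics/c2.png

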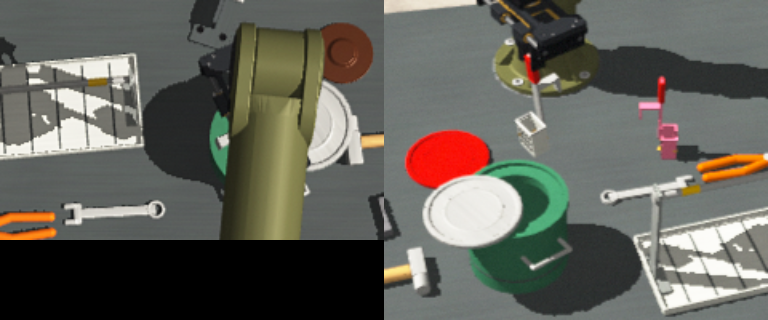

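View pics/bar.png

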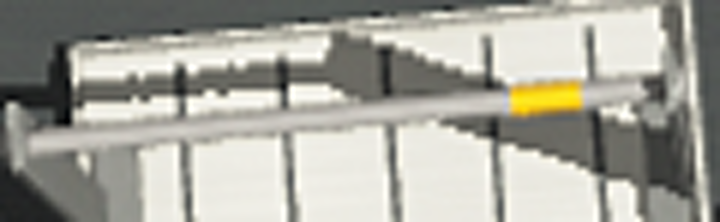

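Emit:
send_rows([
  {"tx": 0.15, "ty": 0.225, "tz": 0, "turn": 0, "grip": 0.1},
  {"tx": 0.35, "ty": 0.45, "tz": 0, "turn": 0, "grip": 0.1},
  {"tx": 0.4, "ty": 0.5, "tz": 0, "turn": 0, "grip": 0.1},
  {"tx": 0.4, "ty": 0.5, "tz": 0, "turn": 0, "grip": 0.1},
  {"tx": 0.4, "ty": 0.5, "tz": 0, "turn": 0, "grip": 0.1},
  {"tx": 0.4, "ty": 0.5, "tz": 0, "turn": 0, "grip": 0.1},
  {"tx": 0.35, "ty": 0.45, "tz": 0, "turn": 0, "grip": 0.1},
  {"tx": 0.2, "ty": 0.3, "tz": 0, "turn": 0, "grip": 0.1},
  {"tx": 0, "ty": 0, "tz": 0, "turn": -0.5, "grip": 0.1},
  {"tx": 0, "ty": 0, "tz": 0, "turn": -0.8, "grip": 0.1},
  {"tx": 0, "ty": 0, "tz": 0, "turn": -0.8, "grip": 0.1},
  {"tx": 0, "ty": 0, "tz": 0, "turn": -0.8, "grip": 0.1},
])

```text
time: 7.98
position: [0.6256, 0.1585, 0.3827]
tool_rot: [-1.102, -2.939, 0.001]
ft_force: [-0.3, -0.0, -3.8]
grip_width: 0.251
grip_force: 35.0
```

Emit:
send_rows([
  {"tx": 0, "ty": 0, "tz": 0, "turn": -0.8, "grip": 0.1},
  {"tx": 0, "ty": 0, "tz": 0, "turn": -0.8, "grip": 0.1},
  {"tx": 0, "ty": 0, "tz": 0, "turn": -0.8, "grip": 0.1},
  {"tx": 0, "ty": 0, "tz": 0, "turn": -0.8, "grip": 0.1},
  {"tx": 0, "ty": 0, "tz": 0, "turn": -0.8, "grip": 0.1},
  {"tx": 0, "ty": 0, "tz": 0, "turn": -0.8, "grip": 0.1},
  {"tx": 0, "ty": 0, "tz": 0, "turn": -0.6, "grip": 0.1},
  {"tx": 0, "ty": 0, "tz": 0, "turn": -0.4, "grip": 0.1},
  {"tx": 0, "ty": 0, "tz": 0, "turn": 0, "grip": 0.1},
])

```text
time: 9.1
position: [0.6257, 0.158, 0.383]
tool_rot: [0.138, -3.136, -0.001]
ft_force: [-0.7, 0.0, -3.7]
grip_width: 0.248
grip_force: 35.0
```

```bash
python3 - <<'E'
from h import *
go(.6264,.157,.386,95.2)
snap('wrist','w3')
snap('scene','scene3')
A=cv2.imread('pics/w3.png')[60:300,180:480];B=cv2.imread('pics/scene3.png')[90:330,310:510]
cv2.imwrite('pics/c3.png',cv2.resize(np.hstack([A,B]),None,fx=1.6,fy=1.6,interpolation=cv2.INTER_CUBIC))
E
```

```text
t 9.1 pos [0.6257 0.158  0.383 ] ydir 95.0 F [-0.7  0.  -3.7] w 0.248 units [-0.01 -0.02 -0.05] turn -0.02
```

View pics/c3.png

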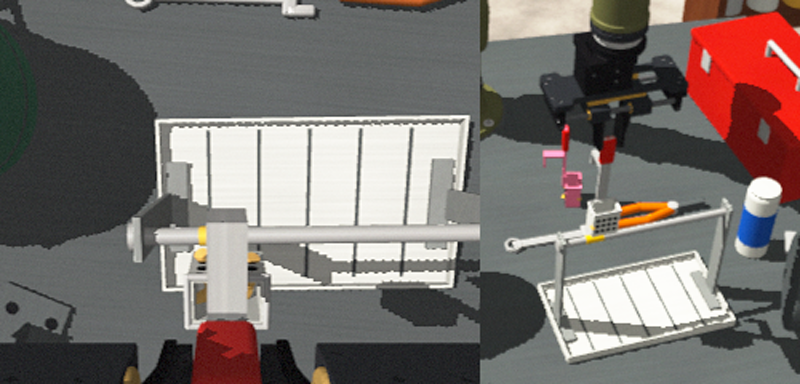

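```bash
python3 - <<'E'
from h import *
p=lambda a,b:(180+a/1.6,60+b/1.6)
print('band left',atz('w3',*p(198,235),.196))
a=atz('w3',*p(150,237.5),.194);b=atz('w3',*p(400,233),.194);print('bar',a,b,np.degrees(np.arctan2(*(b-a)[1::-1])))
print('strap',atz('w3',*p(206,222),.352),atz('w3',*p(247,222),.352))
for t in ((138,240),):print('upright',atz('w3',*p(*t),.2))
im=cv2.imread('pics/w3.png').astype(int);r,g,bb=im[...,2],im[...,1],im[...,0]
m=(r>140)&(g>110)&(bb<80);v,u=np.nonzero(m[195:215,295:325]);print('yellow cols',u.min()+295,u.max()+295,v.min()+195,v.max()+195)
E
```

```text
band left [0.61308341 0.1384907  0.196     ]
bar [0.61793578 0.10620176 0.194     ] [0.60014478 0.27417236 0.194     ] 96.04607490211545
strap [0.58285584 0.14692343 0.352     ] [0.58149947 0.16240099 0.352     ]
upright [0.61927324 0.09908363 0.2       ]
yellow cols 304 307 201 212
```

```bash
python3 - <<'E'
from h import *
go(.6268,.1562,.241,96)
E
```

```text
t 9.2 pos [0.6258 0.1575 0.3835] ydir 95.0 F [-0.7 -0.2 -2.3] w 0.248 units [-0.02 -0.02  2.37] turn -0.13
```

Emit:
send_rows([
  {"tx": -0.02, "ty": -0.02, "tz": 0.2, "turn": -0.13, "grip": 0.1},
  {"tx": 0, "ty": 0, "tz": 0.4, "turn": 0, "grip": 0.1},
  {"tx": 0, "ty": 0, "tz": 0.4, "turn": 0, "grip": 0.1},
  {"tx": 0, "ty": 0, "tz": 0.4, "turn": 0, "grip": 0.1},
  {"tx": 0, "ty": 0, "tz": 0.4, "turn": 0, "grip": 0.1},
  {"tx": 0, "ty": 0, "tz": 0.3, "turn": 0, "grip": 0.1},
  {"tx": 0, "ty": 0, "tz": 0.2, "turn": 0, "grip": 0.1},
  {"tx": 0, "ty": 0, "tz": 0.07, "turn": 0, "grip": 0.1},
  {"tx": 0, "ty": 0, "tz": 0, "turn": 0, "grip": 0.1},
])

```text
time: 10.32
position: [0.6263, 0.1553, 0.241]
tool_rot: [0.165, -3.135, 0.001]
ft_force: [0.4, 0.1, -0.0]
grip_width: 0.103
grip_force: 0.0
```

```bash
python3 - <<'E'
from h import *
go(.6268,.1562,.2356,96)
snap('wrist','w4')
snap('scene','scene4')
A=cv2.imread('pics/w4.png')[100:400,180:480];B=cv2.imread('pics/scene4.png')[180:320,320:460]
cv2.imwrite('pics/c4.png',np.hstack([A,cv2.resize(B,(300,300),interpolation=cv2.INTER_CUBIC)]))
E
```

```text
t 10.32 pos [0.6263 0.1553 0.241 ] ydir 96.0 F [ 0.4  0.1 -0. ] w 0.103 units [-0.01  0.01  0.09] turn 0.0
```

View pics/c4.png

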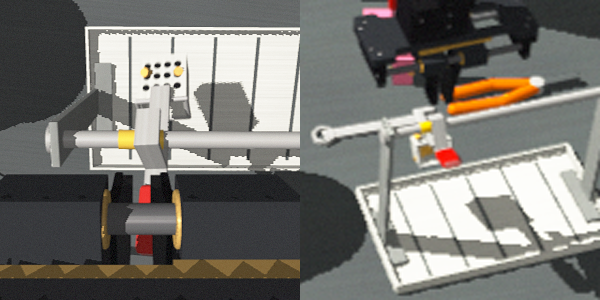

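```bash
python3 - <<'E'
from h import *
snap('top','top4')
def t(f,x,y,w,h,W,H): return cv2.resize(cv2.imread('pics/%s.png'%f)[y:y+h,x:x+w],(W,H),interpolation=cv2.INTER_CUBIC)
a=t('scene4',355,205,60,60,400,400);b=t('w4',275,140,120,120,400,400);c=t('w4',275,240,120,60,400,200);d=t('top4',230,170,80,40,400,200)
cv2.imwrite('pics/c5.png',np.vstack([np.hstack([a,b]),np.hstack([d,c])]))
E
```

```text
(no output)
```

View pics/c5.png

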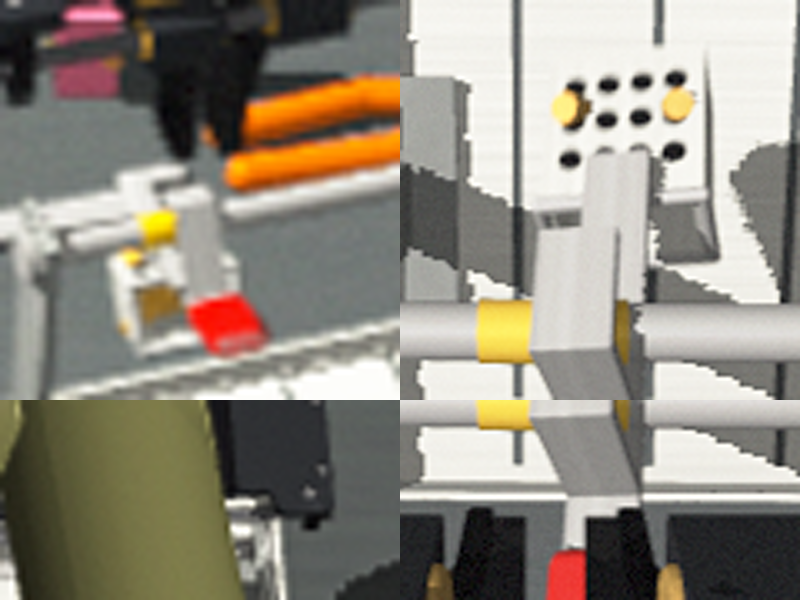

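Emit:
send_rows([
  {"tx": 0, "ty": 0, "tz": -0.5, "turn": 0, "grip": 0.1},
  {"tx": 0, "ty": 0, "tz": -0.9, "turn": 0, "grip": 0.1},
  {"tx": 0, "ty": 0, "tz": -0.9, "turn": 0, "grip": 0.1},
  {"tx": 0, "ty": 0, "tz": -0.4, "turn": 0, "grip": 0.1},
  {"tx": 0, "ty": 0, "tz": 0, "turn": 0, "grip": 0.1},
])

```text
time: 11.1
position: [0.628, 0.1554, 0.406]
tool_rot: [-0.165, 3.134, 0.001]
ft_force: [-0.4, -0.5, -0.1]
grip_width: 0.099
grip_force: 0.0
```

```bash
cat >> h.py <<'E'
def red(f,box):
    x,y,w,h=box;p=cv2.imread('pics/%s.png'%f)[y:y+h,x:x+w].astype(int)
    v,u=np.nonzero((p[...,2]>90)&(p[...,1]<60)&(p[...,0]<60));return (u.mean()+x,v.mean()+y,len(u),u.min()+x,u.max()+x,v.min()+y,v.max()+y) if len(u) else None
E
python3 - <<'E'
from h import *
go(.6268,.1562,.2356,96)
print('s4',red('scene4',(360,200,60,70)),'w4',red('w4',(280,200,110,280)))
for k in range(3):
    snap('scene','sc5%d'%k);snap('wrist','w5%d'%k)
    a=red('sc5%d'%k,(350,180,80,90));b=red('w5%d'%k,(240,180,160,300));print(ctrl.get_state()['time'],a,b)
    if a and b:print(tri(('sc5%d'%k,*a[:2]),('w5%d'%k,*b[:2])))
E
```

```text
t 11.1 pos [0.628  0.1554 0.406 ] ydir 96.0 F [-0.4 -0.5 -0.1] w 0.099 units [0.03 0.01 2.84] turn 0.0
s4 (np.float64(391.234375), np.float64(244.890625), 64, np.int64(384), np.int64(416), np.int64(222), np.int64(256)) w4 (np.float64(324.3811659192825), np.float64(326.6793721973094), 446, np.int64(315), np.int64(331), np.int64(285), np.int64(354))
11.2 (np.float64(389.8809523809524), np.float64(232.42857142857144), 84, np.int64(361), np.int64(428), np.int64(180), np.int64(253)) (np.float64(328.0440456769984), np.float64(249.72920065252856), 613, np.int64(310), np.int64(337), np.int64(231), np.int64(335))
(array([0.65089684, 0.16363452, 0.24937729]), [np.float64(1.5), np.float64(1.5)])
11.3 (np.float64(389.57142857142856), np.float64(231.25), 84, np.int64(361), np.int64(428), np.int64(180), np.int64(253)) (np.float64(325.2824074074074), np.float64(252.11574074074076), 648, np.int64(310), np.int64(334), np.int64(234), np.int64(337))
(array([0.65087662, 0.1616526 , 0.25362053]), [np.float64(0.6), np.float64(0.6)])
11.4 (np.float64(389.0769230769231), np.float64(225.84615384615384), 65, np.int64(361), np.int64(428), np.int64(180), np.int64(251)) (np.float64(324.3926788685524), np.float64(251.16638935108153), 601, np.int64(310), np.int64(334), np.int64(235), np.int64(337))
(array([0.64600614, 0.16040556, 0.2673539 ]), [np.float64(0.4), np.float64(0.4)])
```

```bash
cat >> h.py <<'E'
def redc(f,box):
    x,y,w,h=box;p=cv2.imread('pics/%s.png'%f)[y:y+h,x:x+w].astype(int)
    m=((p[...,2]>90)&(p[...,1]<70)&(p[...,0]<70)&(p[...,2]>2*p[...,1])).astype(np.uint8)
    n,l,s,c=cv2.connectedComponentsWithStats(m);i=1+np.argmax(s[1:,4]);return c[i][0]+x,c[i][1]+y,s[i]
E
python3 - <<'E'
from h import *
for k in range(3):
    a=redc('sc5%d'%k,(370,205,40,60));b=redc('w5%d'%k,(300,180,50,200));print(a,b,tri(('sc5%d'%k,*a[:2]),('w5%d'%k,*b[:2])))
E
```

```text
(np.float64(390.6981132075472), np.float64(250.43396226415095), array([16, 43, 13,  7, 53], dtype=int32)) (np.float64(327.4879518072289), np.float64(249.56626506024097), array([ 18,  51,  20,  39, 664], dtype=int32)) (array([0.6649405 , 0.1656369 , 0.20030938]), [np.float64(1.4), np.float64(1.4)])
(np.float64(390.41818181818184), np.float64(250.41818181818184), array([15, 43, 13,  6, 55], dtype=int32)) (np.float64(325.0417910447761), np.float64(251.81940298507465), array([ 16,  54,  19,  37, 670], dtype=int32)) (array([0.66583565, 0.1637112 , 0.20156171]), [np.float64(0.5), np.float64(0.5)])
(np.float64(389.1470588235294), np.float64(247.91176470588235), array([15, 40, 11,  6, 34], dtype=int32)) (np.float64(324.1516129032258), np.float64(251.5274193548387), array([ 14,  54,  20,  37, 620], dtype=int32)) (array([0.66333701, 0.16155823, 0.20835037]), [np.float64(1.4), np.float64(1.4)])
```

Emit:
send_rows([
  {"tx": 0, "ty": 0, "tz": -0.2, "turn": 0, "grip": 0.1},
  {"tx": 0, "ty": 0, "tz": 0, "turn": 0, "grip": 0.1},
  {"tx": 0, "ty": 0, "tz": 0, "turn": 0, "grip": 0.1},
  {"tx": 0, "ty": 0, "tz": 0, "turn": 0, "grip": 0.1},
  {"tx": 0, "ty": 0, "tz": 0, "turn": 0, "grip": 0.1},
  {"tx": 0, "ty": 0, "tz": 0, "turn": 0, "grip": 0.1},
  {"tx": 0, "ty": 0, "tz": 0, "turn": 0, "grip": 0.1},
  {"tx": 0, "ty": 0, "tz": 0, "turn": 0, "grip": 0.1},
  {"tx": 0, "ty": 0, "tz": 0, "turn": 0, "grip": 0.1},
  {"tx": 0, "ty": 0, "tz": 0, "turn": 0, "grip": 0.1},
  {"tx": 0, "ty": 0, "tz": 0, "turn": 0, "grip": 0.1},
  {"tx": 0, "ty": 0, "tz": 0, "turn": 0, "grip": 0.1},
])

```text
time: 12.9
position: [0.6272, 0.1554, 0.4163]
tool_rot: [-0.165, 3.137, 0.0]
ft_force: [0.4, -0.2, 0.7]
grip_width: 0.102
grip_force: 0.0
```

```bash
python3 - <<'E'
from h import *
for k in range(3):
    f,g='sc6%d'%k,'w6%d'%k
    snap('scene',f);snap('wrist',g)
    a=redc(f,(370,205,40,60));b=redc(g,(300,180,50,200));print(ctrl.get_state()['time'],a,b,tri((f,*a[:2]),(g,*b[:2])))
E
```

```text
13.0 (np.float64(389.3243243243243), np.float64(247.6216216216216), array([15, 39, 12,  7, 37], dtype=int32)) (np.float64(325.4703832752613), np.float64(246.8205574912892), array([ 17,  51,  18,  34, 574], dtype=int32)) (array([0.6626694 , 0.16269757, 0.20852723]), [np.float64(1.9), np.float64(1.9)])
13.1 (np.float64(389.3243243243243), np.float64(247.6216216216216), array([15, 39, 12,  7, 37], dtype=int32)) (np.float64(325.48347826086956), np.float64(246.85043478260872), array([ 17,  51,  18,  34, 575], dtype=int32)) (array([0.66267893, 0.16271885, 0.20853475]), [np.float64(2.0), np.float64(2.0)])
13.2 (np.float64(389.4736842105263), np.float64(247.5), array([15, 39, 12,  7, 38], dtype=int32)) (np.float64(325.4703832752613), np.float64(246.8205574912892), array([ 17,  51,  18,  34, 574], dtype=int32)) (array([0.66261527, 0.16285395, 0.20886035]), [np.float64(1.7), np.float64(1.7)])
```

```bash
cat >> h.py <<'E'
from scipy.optimize import least_squares
BAR=np.array([.6128,.155,.194]);YAW=6.0
def pose(th,xb,y,yaw=YAW,zb=-.006):
    "basket pose with bar centre at basket (xb,*,zb), tilt th deg (top towards rack +x)"
    Rm=R.from_euler('z',yaw,degrees=True)*R.from_euler('y',th,degrees=True)
    o=BAR+np.array([-(y-BAR[1])*np.tan(np.radians(YAW)),y-BAR[1],0])-Rm.apply([xb,0,zb]);return Rm,o
def box(Rm,o,lo,hi):
    c=np.array([[(lo,hi)[i>>k&1][k] for k in range(3)] for i in range(8)]);return Rm.apply(c)+o
GR=([.013,-.011,.016],[.025,.011,.064])
def bb(f,P):
    q=np.array([proj(f,p) for p in P]);return np.r_[q.min(0),q.max(0)]
E
python3 - <<'E'
from h import *
p=cv2.imread('pics/sc62.png')[238:258,378:404].astype(int)
for r in p: print(' '.join('%3d/%3d'%(c[2],c[1]) for c in r[::2]))
w=redc('w62',(300,180,50,200))[2];obs=np.array([300+w[0]-.5,180+w[1]-.5,300+w[0]+w[2]-.5,180+w[1]+w[3]-.5]);print(obs)
for xb in (.0105,.005,0,-.005,-.0105):
    s=least_squares(lambda q:bb('w62',box(*pose(q[0],xb,q[1]),*GR))-obs,[30,.155]);print(xb,s.x,np.round(s.fun,1),'scene bb',np.round(bb('sc62',box(*pose(s.x[0],xb,s.x[1]),*GR)),1))
s=least_squares(lambda q:bb('w62',box(*pose(*q),*GR))-obs,[30,0,.155,6],x_scale=[10,.01,.01,5]);print(s.x,s.fun)
E
```

```text
254/239 249/228 198/195 202/200 198/197 132/130 114/114 108/108 105/106 106/111 113/117 116/122 117/121
246/211 227/181 199/196 199/198 197/197 137/138 110/111 104/107 119/126 116/119 115/118 119/124 116/119
199/155 168/128 197/196 203/202 199/196 155/156 112/119 117/123 119/121 116/122 115/119 116/121 117/123
147/115 146/118 189/183 206/202 198/196 170/169 115/122 118/122 114/119 112/119 113/121 115/120 115/120
114/109 115/125 180/178 204/203 199/199 174/174 114/122 112/122 124/113 118/116 115/123 112/121 112/119
117/126 116/120 178/175 202/199 197/198 180/179 140/112 170/109 201/ 79 155/106 119/122 113/119 116/122
115/121 115/125 162/161 201/199 202/201 208/165 222/ 69 246/ 60 247/ 84 200/102 116/122 111/120 110/121
113/122 115/122 150/152 201/197 214/185 249/ 72 251/ 62 237/120 231/182 208/132 110/121 112/122 111/119
116/127 118/125 141/147 206/192 241/ 85 248/ 21 247/110 245/127 228/151 193/ 90 104/107 109/119 112/115
117/128 118/125 132/137 225/161 247/ 21 238/ 21 232/102 226/ 65 161/ 41 133/ 42 111/121 114/122 117/124
118/125 117/125 122/128 228/151 236/ 17 215/ 19 183/ 16 126/
[... 870 characters left out ...]
5/223
132/129 135/130 149/111 124/110 114/113 117/117 126/130 165/169 211/211 233/234 203/202 152/151 130/129
[316.5 230.5 334.5 264.5]
0.0105 [67.20332258  0.15917768] [ -0.5 -10.    0.5  -2.4] scene bb [382.4 240.9 397.8 254.1]
0.005 [58.36819716  0.15910627] [-0.7 -8.9  0.7 -0.9] scene bb [382.5 241.8 397.9 252.4]
0 [48.12319841  0.1590038 ] [-0.9 -7.1  0.9  0.4] scene bb [382.8 242.3 398.  249.7]
-0.005 [35.76920447  0.15886667] [-1.1 -4.7  1.1  0.7] scene bb [383.1 238.9 397.8 248.7]
-0.0105 [25.08060641  0.15875862] [-1.4 -1.5  1.4  0.4] scene bb [383.6 235.5 397.6 248.6]
[ 2.10686727e+01 -1.28439439e-02  1.58723602e-01  5.99653649e+00] [-1.44770943 -0.12451495  1.45003133  0.19589529]
```

```bash
python3 - <<'E'
from h import *
p=cv2.imread('pics/w62.png')
for y in range(150,275,3): print(y,[tuple(int(v) for v in p[y,x,::-1]) for x in (312,318,322,326,330,334,340)])
E
```

```text
150 [(187, 186, 179), (243, 242, 236), (242, 242, 236), (242, 241, 235), (244, 242, 238), (243, 242, 237), (245, 244, 238)]
153 [(187, 187, 180), (243, 242, 236), (243, 242, 236), (243, 243, 237), (244, 243, 237), (243, 243, 238), (248, 246, 241)]
156 [(185, 182, 176), (243, 242, 237), (242, 240, 234), (242, 241, 234), (241, 240, 233), (242, 242, 236), (246, 244, 241)]
159 [(188, 187, 180), (243, 243, 237), (244, 243, 238), (243, 242, 237), (244, 242, 235), (243, 242, 237), (247, 247, 241)]
162 [(193, 191, 185), (245, 244, 239), (245, 244, 239), (245, 244, 238), (245, 244, 238), (245, 244, 238), (250, 249, 244)]
165 [(219, 217, 207), (239, 238, 232), (240, 239, 231), (240, 239, 232), (241, 240, 233), (240, 240, 233), (249, 248, 243)]
168 [(230, 229, 221), (231, 231, 223), (237, 234, 228), (233, 230, 224), (232, 231, 223), (236, 234, 227), (245, 244, 237)]
171 [(246, 233, 202), (183, 180, 177), (15, 15, 18), (189, 189, 177), (113, 110, 105), (3, 8, 16), (245, 244, 239)]
174 [(255, 241, 159), (97, 76, 43), (203, 201, 195), (236, 235, 228), (236, 235, 230), (238, 192, 100), (223, 223, 2
[... 3245 characters left out ...]
 105), (235, 62, 57), (221, 51, 45), (220, 50, 49), (216, 49, 43), (125, 32, 27), (104, 108, 109)]
261 [(104, 110, 108), (248, 63, 58), (239, 61, 55), (237, 58, 52), (240, 60, 57), (153, 31, 28), (101, 104, 103)]
264 [(105, 107, 106), (205, 91, 83), (163, 158, 155), (166, 159, 154), (161, 156, 154), (111, 54, 50), (103, 104, 106)]
267 [(101, 105, 103), (102, 107, 105), (99, 103, 103), (105, 110, 110), (105, 106, 106), (104, 110, 106), (101, 104, 104)]
270 [(101, 103, 105), (101, 104, 103), (106, 109, 108), (105, 107, 107), (101, 107, 107), (104, 105, 105), (103, 108, 107)]
273 [(105, 107, 107), (102, 105, 104), (104, 105, 105), (102, 107, 106), (108, 111, 109), (105, 109, 111), (20, 15, 21)]
```

```bash
python3 - <<'E'
from h import *
pts=np.array([[-.0205,-.024],[-.0205,.004],[.0165,.004],[.013,.016],[.013,.064],[.025,.064]]);rows=np.array([181.5,202,223.5,229.7,262.3,266])
f='w62'
def res(q):
    Rm,o=pose(q[0],q[1],.158,zb=q[2]);return [proj(f,Rm.apply([a,0,b])+o)[1]-r for (a,b),r in zip(pts,rows)]
for t0 in (20,45,65):
    s=least_squares(res,[t0,0,-.006],x_scale=[10,.01,.01]);print(s.x,np.round(s.fun,2))
    Rm,o=pose(s.x[0],s.x[1],.158,zb=s.x[2]);print(np.round(bb('sc62',box(Rm,o,*GR)),1))
for xb in (.0105,.005,0,-.0105):
    s=least_squares(lambda q:res([q[0],xb,-.006]),[40]);print(xb,s.x,np.round(s.fun,1))
E
```

```text
[ 3.78600918e+01 -7.82210321e-03 -7.13831115e-03] [ 2.23 -1.04 -1.16 -1.56 -0.39  1.86]
[383.2 241.1 398.  250.2]
[ 3.78600960e+01 -7.82210653e-03 -7.13830783e-03] [ 2.23 -1.04 -1.16 -1.56 -0.39  1.86]
[383.2 241.1 398.  250.2]
[ 3.78600916e+01 -7.82209945e-03 -7.13831431e-03] [ 2.23 -1.04 -1.16 -1.56 -0.39  1.86]
[383.2 241.1 398.  250.2]
0.0105 [66.55430565] [ -3.4   1.  -12.3  -9.3  -1.   -3.8]
0.005 [59.32473789] [ -3.6  -0.8 -10.4  -8.1  -0.9  -2.4]
0 [51.02991774] [-2.7 -2.1 -7.6 -6.3 -0.9 -1. ]
-0.0105 [37.18850492] [ 3.3 -0.3 -0.3 -0.8 -0.1  2.2]
```

```bash
python3 - <<'E'
from h import *
go(.718,.169,.228,96)
E
```

```text
t 13.2 pos [0.6272 0.1554 0.4163] ydir 96.0 F [ 0.3 -0.2  0.1] w 0.097 units [-1.53  0.07  3.14] turn 0.0
```

Emit:
send_rows([
  {"tx": -0.5, "ty": 0.07, "tz": 0, "turn": 0, "grip": 0},
  {"tx": -0.5, "ty": 0, "tz": 0, "turn": 0, "grip": 0},
  {"tx": -0.5, "ty": 0, "tz": 0.2, "turn": 0, "grip": 0},
  {"tx": 0, "ty": 0, "tz": 0.8, "turn": 0, "grip": 0},
  {"tx": 0, "ty": 0, "tz": 0.9, "turn": 0, "grip": 0},
  {"tx": 0, "ty": 0, "tz": 0.8, "turn": 0, "grip": 0},
  {"tx": 0, "ty": 0, "tz": 0.4, "turn": 0, "grip": 0},
  {"tx": 0, "ty": 0, "tz": 0, "turn": 0, "grip": 0},
])

```text
time: 14.2
position: [0.7149, 0.169, 0.2276]
tool_rot: [0.165, -3.132, 0.001]
ft_force: [0.5, -0.6, 0.2]
grip_width: 0.004
grip_force: 0.0
```

Emit:
send_rows([
  {"tx": 0.1, "ty": 0, "tz": 0, "turn": 0, "grip": 0},
  {"tx": 0.1, "ty": 0, "tz": 0, "turn": 0, "grip": 0},
  {"tx": 0.1, "ty": 0, "tz": 0, "turn": 0, "grip": 0},
  {"tx": 0.1, "ty": 0, "tz": 0, "turn": 0, "grip": 0},
  {"tx": 0.1, "ty": 0, "tz": 0, "turn": 0, "grip": 0},
  {"tx": 0.1, "ty": 0, "tz": 0, "turn": 0, "grip": 0},
  {"tx": 0.1, "ty": 0, "tz": 0, "turn": 0, "grip": 0},
])

```text
time: 15.08
position: [0.6741, 0.1646, 0.2303]
tool_rot: [-0.165, 3.137, 0.0]
ft_force: [0.1, -0.4, -0.4]
grip_width: 0.005
grip_force: 0.0
```

```bash
python3 - <<'E'
from h import *
go(.653,.1622,.228,96)
f='sc7';snap('scene',f);print(redc(f,(370,190,40,75)))
for th,xb in ((38,-.0105),(25,-.0105),(25,.0105),(15,.0105)): print(th,xb,np.round(bb(f,box(*pose(th,xb,.158),*GR)),1))
E
```

```text
t 15.07 pos [0.6741 0.1646 0.2303] ydir 96.0 F [ 0.1 -0.4 -0.4] w 0.005 units [ 0.35 -0.    0.04] turn 0.0
(np.float64(389.83720930232556), np.float64(247.4418604651163), array([15, 55, 12,  6, 43], dtype=int32))
38 -0.0105 [383.3 242.3 398.1 251.3]
25 -0.0105 [383.3 235.5 397.3 248.6]
25 0.0105 [380.9 227.7 394.8 240.9]
15 0.0105 [380.5 223.2 393.4 239.1]
```

```bash
python3 - <<'E'
from h import *
f='w7';snap('wrist',f);print(redc(f,(280,100,90,300)))
p=cv2.imread('pics/w7.png')
for y in range(150,345,4): print(y,[tuple(int(v) for v in p[y,x,::-1]) for x in (312,320,326,332)])
for th,xb in ((38,-.0105),(25,-.0105),(25,.0105),(15,.0105)):
    Rm,o=pose(th,xb,.158); print(th,xb,np.round(bb(f,box(Rm,o,*GR)),1),[round(proj(f,Rm.apply([a,0,b])+o)[1],1) for a,b in ((-.0205,-.024),(-.0205,.004),(.0165,.004),(.013,.016),(.013,.064),(.025,.064))])
p=cv2.imread('pics/sc7.png')[222:258,380:400].astype(int)
for r in p: print(' '.join('%3d/%3d'%(c[2],c[1]) for c in r[::2]))
E
```

```text
(np.float64(322.31823329558324), np.float64(249.1925254813137), array([  24,  123,   38,   55, 1766], dtype=int32))
150 [(189, 184, 181), (194, 193, 189), (191, 185, 181), (186, 183, 180)]
154 [(190, 188, 181), (197, 194, 189), (188, 184, 179), (187, 185, 180)]
158 [(185, 183, 177), (196, 191, 188), (186, 182, 178), (188, 187, 179)]
162 [(189, 187, 181), (195, 193, 187), (191, 188, 185), (189, 187, 182)]
166 [(153, 152, 148), (161, 159, 156), (154, 153, 150), (152, 152, 146)]
170 [(154, 153, 150), (159, 157, 154), (147, 146, 142), (154, 151, 149)]
174 [(153, 149, 144), (160, 158, 154), (150, 147, 143), (151, 149, 146)]
178 [(152, 149, 145), (157, 155, 153), (154, 151, 147), (150, 148, 145)]
182 [(154, 151, 147), (158, 156, 152), (154, 151, 145), (149, 148, 142)]
186 [(152, 150, 146), (160, 157, 153), (149, 148, 142), (152, 150, 144)]
190 [(153, 150, 148), (158, 155, 151), (153, 149, 145), (151, 148, 144)]
194 [(150, 146, 147), (159, 157, 154), (153, 149, 143), (152, 148, 144)]
198 [(149, 149, 145), (159, 157, 152), (150, 148, 142), (152, 149, 144)]
202 [(143, 142, 139), (159, 155, 15
[... 5106 characters left out ...]
/164 209/ 16 134/ 13 112/ 25 108/ 42 116/103 118/122 118/122
120/122 193/191 195/166 134/ 30 107/ 42 110/ 67 114/102 116/121 118/123 117/122
148/147 197/194 120/118 119/100 129/120 116/123 117/125 116/122 121/125 119/123
164/161 118/117 101/101 163/166 178/180 115/123 115/122 119/123 118/123 117/123
122/121 100/ 98 114/116 129/128 185/185 118/125 117/124 118/124 116/121 116/121
124/119 117/116 119/117 121/121 200/199 115/121 120/127 116/124 119/121 122/125
135/136 125/119 122/111 117/115 128/126 114/121 120/126 121/129 117/123 139/145
117/115 146/111 130/109 115/117 120/120 115/120 119/127 147/154 167/170 200/200
137/132 153/111 123/108 113/113 115/115 132/133 168/171 212/213 234/234 207/207
```

```bash
python3 - <<'E'
from h import *
for z in (.216,.225,.235): print(atz('w7',320,273,z))
print([atz('w7',320,224,z) for z in (.21,.22)])
# independent tilt from scene (grip + stem rows) jointly with both wrist views
pts=np.array([[-.0205,-.024],[-.0205,.004],[.0165,.004],[.013,.016]])
def res(q):
    Rm,o=pose(q[0],q[1],.158,zb=q[2]);pr=lambda f,a,b:proj(f,Rm.apply([a,0,b])+o)[1]
    r=[pr('w62',a,b)-v for (a,b),v in zip(pts,(181.5,202,223.5,229.7))]+[pr('w62',.013,.064)-262.3,pr('w62',.025,.064)-266]
    r+=[pr('w7',a,b)-v for (a,b),v in zip(pts[1:],(164.5,208.5,224))]
    b=bb('sc62',box(Rm,o,*GR));return r+[b[1]-242.5,b[3]-250.5]
s=least_squares(res,[38,-.01,-.006],x_scale=[10,.01,.01]);print(s.x,np.round(s.fun,1))
E
```

```text
[0.67166096 0.16391297 0.216     ]
[0.66836933 0.16359187 0.225     ]
[0.66471196 0.1632351  0.235     ]
[array([0.64355115, 0.16096174, 0.21      ]), array([0.64145575, 0.16076812, 0.22      ])]
[ 3.82080678e+01 -8.79901230e-03 -6.99714833e-03] [ 2.7 -0.4 -0.8 -1.1  0.1  2.3  0.8  1.3 -3.6 -0.8  0.1]
```

Emit:
send_rows([
  {"tx": -0.2, "ty": 0, "tz": 0, "turn": 0, "grip": 0},
  {"tx": -0.4, "ty": 0, "tz": 0, "turn": 0, "grip": 0},
  {"tx": -0.2, "ty": 0, "tz": 0.1, "turn": 0, "grip": 0},
  {"tx": 0, "ty": 0, "tz": 0.3, "turn": 0, "grip": 0},
  {"tx": 0, "ty": 0, "tz": 0, "turn": 0, "grip": 0},
])

```text
time: 15.8
position: [0.7205, 0.1694, 0.2029]
tool_rot: [0.165, -3.132, 0.001]
ft_force: [-0.9, -0.8, 0.2]
grip_width: 0.004
grip_force: 0.0
```

Emit:
send_rows([
  {"tx": 0.2, "ty": 0, "tz": 0, "turn": 0, "grip": 0},
  {"tx": 0.1, "ty": 0, "tz": 0, "turn": 0, "grip": 0},
  {"tx": 0.1, "ty": 0, "tz": 0, "turn": 0, "grip": 0},
  {"tx": 0.1, "ty": 0, "tz": 0, "turn": 0, "grip": 0},
  {"tx": 0.1, "ty": 0, "tz": 0, "turn": 0, "grip": 0},
  {"tx": 0.1, "ty": 0, "tz": -0.03, "turn": 0, "grip": 0},
  {"tx": 0.1, "ty": 0, "tz": -0.03, "turn": 0, "grip": 0},
  {"tx": 0, "ty": 0, "tz": 0, "turn": 0, "grip": 0},
])

```text
time: 16.8
position: [0.6855, 0.1653, 0.2192]
tool_rot: [-0.162, 3.107, 0.006]
ft_force: [18.9, 1.3, 12.6]
grip_width: 0.003
grip_force: 9.9
```

```bash
cat >> h.py <<'E'
def prof(f,c0=316,c1=330,y0=60,y1=300):
    "row edges along the columns of the basket: (row, jump in mean rgb)"
    p=cv2.imread('pics/%s.png'%f)[y0:y1,c0:c1].astype(float).mean(1);d=np.abs(p[2:]-p[:-2]).sum(1)
    return [(y0+1+i,int(d[i]),tuple(int(v) for v in p[min(i+4,len(p)-1)][::-1])) for i in range(1,len(d)-1) if d[i]>40 and d[i]>=d[i-1] and d[i]>d[i+1]]
E
python3 - <<'E'
from h import *
go(.653,.1622,.228,96)
f='w8';snap('wrist',f);snap('scene','sc8');print(prof(f))
for th,xb in ((45,-.0105),(38,-.0105),(25,-.0105),(30,0),(25,.0105),(15,.0105)):
    Rm,o=pose(th,xb,.158); print(th,xb,[round(float(proj(f,Rm.apply([a,0,b])+o)[1]),1) for a,b in ((-.0205,-.024),(-.0205,.004),(.0165,.004),(.013,.016),(.013,.064),(.025,.064))])
E
```

```text
t 16.8 pos [0.6855 0.1653 0.2192] ydir 96.0 F [18.9  1.3 12.6] w 0.003 units [ 0.54  0.01 -0.16] turn -0.0
[(64, 302, (242, 241, 236)), (114, 201, (172, 168, 164)), (205, 261, (193, 43, 39)), (269, 292, (178, 176, 171)), (277, 432, (29, 30, 31))]
45 -0.0105 [109.3, 146.7, 190.0, 202.8, 278.7, 286.9]
38 -0.0105 [111.2, 143.2, 192.9, 203.9, 276.4, 287.7]
25 -0.0105 [116.0, 136.9, 196.6, 203.5, 265.3, 283.0]
30 0 [95.7, 120.1, 181.1, 189.2, 256.0, 272.7]
25 0.0105 [77.3, 94.9, 164.7, 170.1, 229.4, 250.7]
15 0.0105 [81.4, 88.4, 162.5, 163.4, 204.0, 230.9]
```

Emit:
send_rows([
  {"tx": -0.3, "ty": 0, "tz": 0, "turn": 0, "grip": 0},
  {"tx": -0.4, "ty": 0, "tz": 0, "turn": 0, "grip": 0},
  {"tx": 0, "ty": 0, "tz": -0.5, "turn": 0, "grip": 0.45},
  {"tx": 0, "ty": 0, "tz": -0.8, "turn": 0, "grip": 0.45},
  {"tx": 0.4, "ty": 0, "tz": -0.2, "turn": 0, "grip": 0.45},
  {"tx": 0.5, "ty": 0, "tz": 0, "turn": 0, "grip": 0.45},
  {"tx": 0.2, "ty": 0, "tz": 0, "turn": 0, "grip": 0.45},
  {"tx": 0, "ty": 0, "tz": 0, "turn": 0, "grip": 0.45},
  {"tx": 0, "ty": 0, "tz": 0, "turn": 0, "grip": 0.45},
])

```text
time: 18.02
position: [0.6512, 0.1622, 0.2995]
tool_rot: [-0.165, 3.137, -0.0]
ft_force: [0.7, 0.2, 0.6]
grip_width: 0.449
grip_force: 0.0
```

```bash
python3 - <<'E'
from h import *
go(.664,.1635,.32,96);snap('wrist','w9');print(prof('w9'))
E
```

```text
t 18.02 pos [0.6512 0.1622 0.2995] ydir 96.0 F [0.7 0.2 0.6] w 0.449 units [-0.22 -0.   -0.34] turn 0.0
[(108, 467, (132, 130, 123)), (111, 374, (124, 125, 120)), (115, 350, (245, 244, 239)), (146, 48, (230, 228, 222)), (151, 363, (79, 77, 76)), (155, 416, (196, 194, 187)), (159, 360, (147, 145, 140)), (162, 466, (219, 218, 209)), (165, 117, (194, 192, 187)), (191, 108, (158, 156, 152)), (222, 112, (195, 192, 187)), (232, 323, (220, 49, 46)), (281, 272, (212, 113, 108)), (285, 116, (104, 107, 107))]
```

Emit:
send_rows([
  {"tx": 0, "ty": 0, "tz": -0.5, "turn": 0, "grip": 0.45},
  {"tx": 0, "ty": 0, "tz": -0.8, "turn": 0, "grip": 0.45},
  {"tx": 0.4, "ty": 0, "tz": -0.5, "turn": 0, "grip": 0.45},
  {"tx": 0.4, "ty": 0, "tz": 0, "turn": 0, "grip": 0.45},
  {"tx": 0, "ty": 0, "tz": 0, "turn": 0, "grip": 0.45},
])

```text
time: 18.7
position: [0.6029, 0.1571, 0.4088]
tool_rot: [-0.165, 3.136, 0.001]
ft_force: [0.6, -0.2, -0.5]
grip_width: 0.449
grip_force: 0.0
```

```bash
python3 - <<'E'
from h import *
go(.664,.1635,.32,96);snap('wrist','w10');snap('scene','sc10');print(prof('w10'))
for f in ('w9','w10'):print(redc(f,(270,60,100,300)))
E
```

```text
t 18.7 pos [0.6029 0.1571 0.4088] ydir 96.0 F [ 0.6 -0.2 -0.5] w 0.449 units [-1.02 -0.    1.48] turn 0.0
[(68, 377, (227, 225, 222)), (79, 420, (95, 98, 98)), (82, 139, (104, 107, 107)), (148, 458, (142, 141, 135)), (151, 346, (248, 247, 242)), (153, 388, (247, 246, 242)), (186, 309, (160, 159, 153)), (189, 309, (177, 173, 161)), (192, 291, (177, 175, 169)), (195, 387, (211, 209, 202)), (198, 100, (188, 185, 180)), (223, 113, (158, 155, 150)), (243, 106, (195, 193, 187)), (250, 295, (218, 49, 45)), (285, 89, (124, 86, 84)), (288, 189, (106, 109, 109))]
(np.float64(322.0418310970797), np.float64(257.5090765588003), array([  38,  173,   28,   52, 1267], dtype=int32))
(np.float64(321.5407523510972), np.float64(268.73824451410655), array([ 43, 191,  18,  38, 638], dtype=int32))
```

```bash
python3 - <<'E'
from h import *
n=['legbot','legtop','strapstem','gripstart','gripend13','gripend25'];a=[165,191,222,231.5,280.5,285];b=[198,223,243,249.5,284.5,288]
pts=np.array([[-.0205,-.024],[-.0205,.004],[.0165,.004],[.013,.016],[.013,.064],[.025,.064]])
W=[]
for k,u,v in zip(n,a,b):
    x,e=tri(('w9',322,u),('w10',321.5,v));W.append(x);print(k,np.round(x,4),e)
def res(q):
    Rm,o=pose(q[0],q[1],.158,zb=q[2]);return np.r_[[proj('w9',Rm.apply([x,0,z])+o)[1]-v for (x,z),v in zip(pts,a)],[proj('w10',Rm.apply([x,0,z])+o)[1]-v for (x,z),v in zip(pts,b)]]
s=least_squares(res,[40,-.01,-.006],x_scale=[10,.01,.01]);print(s.x,np.round(s.fun,1))
Rm,o=pose(*s.x[:2],.158,zb=s.x[2]);print('grip',Rm.apply([.019,0,.04])+o,'tip',Rm.apply([.025,0,.064])+o,Rm.apply([.013,0,.064])+o,'origin',o)
for f in('w9','w10'):
    c=redc(f,(270,60,100,300));print(atz(f,c[0],c[1],(Rm.apply([.013,0,.04])+o)[2]))
E
```

```text
legbot [0.5933 0.1571 0.1201] [np.float64(0.1), np.float64(0.1)]
legtop [0.6099 0.1587 0.2075] [np.float64(0.0), np.float64(0.0)]
strapstem [0.6382 0.1617 0.1888] [np.float64(0.0), np.float64(0.0)]
gripstart [0.6473 0.1627 0.1856] [np.float64(0.0), np.float64(0.0)]
gripend13 [0.6878 0.167  0.1983] [np.float64(0.0), np.float64(0.0)]
gripend25 [0.6785 0.1659 0.2313] [np.float64(0.0), np.float64(0.0)]
[ 3.94355553e+01 -7.74229879e-03 -6.11830980e-03] [ 0.6 -0.8 -1.5 -2.5 -1.   2.   6.  -0.3 -1.2 -1.2 -0.2  1.4]
grip [0.66216    0.16322109 0.21263202] tip [0.68193018 0.16529902 0.22735691] [0.67271288 0.16433024 0.23497943] origin [0.62229673 0.15903129 0.19380743]
[0.66124573 0.16417014 0.21644328]
[0.66115337 0.16411055 0.21644328]
```

Emit:
send_rows([
  {"tx": -0.5, "ty": 0, "tz": 0.2, "turn": 0, "grip": 0.5},
  {"tx": -0.5, "ty": 0, "tz": 0.6, "turn": 0, "grip": 0.5},
  {"tx": 0, "ty": 0, "tz": 0.8, "turn": 0, "grip": 0.5},
  {"tx": 0, "ty": 0, "tz": 0.8, "turn": 0, "grip": 0.5},
  {"tx": 0, "ty": 0, "tz": 0.6, "turn": 0, "grip": 0.5},
  {"tx": 0, "ty": 0, "tz": 0.3, "turn": 0, "grip": 0.5},
  {"tx": 0, "ty": 0, "tz": 0.15, "turn": 0, "grip": 0.5},
  {"tx": 0, "ty": 0, "tz": 0, "turn": 0, "grip": 0.5},
], newtons=12)

```text
time: 19.8
position: [0.6631, 0.1634, 0.2012]
tool_rot: [-0.165, 3.137, 0.0]
ft_force: [-0.5, 0.1, 0.8]
grip_width: 0.499
grip_force: 0.0
```

Emit:
send_rows([
  {"tx": 0, "ty": 0, "tz": 0, "turn": 0, "grip": 0.35},
  {"tx": 0, "ty": 0, "tz": 0, "turn": 0, "grip": 0.2},
  {"tx": 0, "ty": 0, "tz": 0, "turn": 0, "grip": 0.15},
  {"tx": 0, "ty": 0, "tz": 0, "turn": 0, "grip": 0.15},
  {"tx": 0, "ty": 0, "tz": 0, "turn": 0, "grip": 0.15},
])

```text
time: 20.42
position: [0.663, 0.1637, 0.2014]
tool_rot: [-0.165, 3.136, 0.001]
ft_force: [1.6, 0.7, 1.5]
grip_width: 0.25
grip_force: 12.0
```

Emit:
send_rows([
  {"tx": 0, "ty": 0, "tz": -0.1, "turn": 0, "grip": 0.15},
  {"tx": 0, "ty": 0, "tz": -0.1, "turn": 0, "grip": 0.15},
  {"tx": 0.05, "ty": 0, "tz": -0.05, "turn": 0, "grip": 0.15},
  {"tx": 0.05, "ty": 0, "tz": -0.05, "turn": 0, "grip": 0.15},
  {"tx": 0.1, "ty": 0, "tz": -0.1, "turn": 0, "grip": 0.15},
  {"tx": 0.1, "ty": 0, "tz": -0.1, "turn": 0, "grip": 0.15},
  {"tx": 0.1, "ty": 0, "tz": -0.05, "turn": 0, "grip": 0.15},
  {"tx": 0, "ty": 0, "tz": 0, "turn": 0, "grip": 0.15},
  {"tx": 0, "ty": 0, "tz": 0, "turn": 0, "grip": 0.15},
])

```text
time: 21.55
position: [0.6387, 0.1609, 0.2338]
tool_rot: [-0.165, 3.137, 0.0]
ft_force: [-0.7, 0.1, -3.0]
grip_width: 0.251
grip_force: 12.0
```

```bash
cat >> h.py <<'E'
def held(f,y=.16):
    "rows predicted for held basket by tilt (grip centre at tool grasp); legbot,legtop,strapstem,gripstart"
    s=ctrl.get_state();T=tool(s);g=T[:3,3]+[0,0,.005]
    for th in range(0,50,8):
        Rm=R.from_euler('z',YAW,degrees=True)*R.from_euler('y',th,degrees=True);o=g-Rm.apply([.019,0,.04])
        print(th,[round(float(proj(f,Rm.apply([a,0,b])+o)[1]),1) for a,b in pts4])
pts4=((-.0205,-.024),(-.0205,.004),(.0165,.004),(.013,.016))
E
python3 - <<'E'
from h import *
go(.653,.1622,.228,96);f='w11';snap('wrist',f);snap('scene','sc11');print(prof(f));held(f);print(redc('sc11',(370,190,40,75)))
E
```

```text
t 21.55 pos [0.6387 0.1609 0.2338] ydir 96.0 F [-0.7  0.1 -3. ] w 0.251 units [-0.24 -0.    0.1 ] turn 0.0
[(113, 468, (161, 159, 151)), (116, 380, (124, 122, 118)), (121, 372, (241, 241, 234)), (184, 285, (153, 151, 147)), (202, 125, (192, 188, 183)), (257, 119, (153, 151, 148)), (266, 248, (171, 39, 35)), (274, 45, (95, 20, 18)), (276, 45, (104, 24, 21))]
0 [199.2, 205.4, 263.0, 263.8]
8 [187.6, 199.1, 255.9, 259.2]
16 [176.8, 194.0, 249.1, 255.0]
24 [167.0, 190.4, 242.9, 251.2]
32 [158.3, 188.3, 237.2, 248.1]
40 [151.2, 188.2, 232.2, 245.6]
48 [146.0, 190.3, 228.1, 243.8]
(np.float64(388.64356435643566), np.float64(231.98019801980197), array([ 13,  34,  12,  16, 101], dtype=int32))
```

Emit:
send_rows([
  {"tx": 0.05, "ty": 0, "tz": 0, "turn": 0, "grip": 0.15},
  {"tx": 0.05, "ty": 0, "tz": 0, "turn": 0, "grip": 0.15},
  {"tx": 0.05, "ty": 0, "tz": 0, "turn": 0, "grip": 0.15},
  {"tx": 0, "ty": 0, "tz": 0, "turn": 0, "grip": 0.15},
])

```text
time: 22.15
position: [0.6296, 0.1599, 0.234]
tool_rot: [-0.165, 3.137, 0.0]
ft_force: [0.5, 0.4, -4.2]
grip_width: 0.253
grip_force: 12.0
```

Emit:
send_rows([
  {"tx": 0, "ty": 0, "tz": 0.05, "turn": 0, "grip": 0.15},
  {"tx": 0, "ty": 0, "tz": 0.04, "turn": 0, "grip": 0.15},
  {"tx": 0, "ty": 0, "tz": 0, "turn": 0, "grip": 0.15},
])

```text
time: 22.52
position: [0.6295, 0.1599, 0.228]
tool_rot: [0.165, -3.136, 0.0]
ft_force: [-0.1, -0.3, -4.0]
grip_width: 0.248
grip_force: 12.0
```

```bash
python3 - <<'E'
from h import *
go(.653,.1622,.228,96);f='w12';snap('wrist',f);print(prof(f,y0=120));held(f)
for th in (12,16,20,24):
    for xb in (.0105,.005):
        Rm,o=pose(th,xb,.158);print(th,xb,[round(float(proj(f,Rm.apply([a,0,b])+o)[1]),1) for a,b in pts4])
E
```

```text
t 22.52 pos [0.6295 0.1599 0.228 ] ydir 96.0 F [-0.1 -0.3 -4. ] w 0.248 units [-0.39 -0.   -0.  ] turn 0.0
[(122, 473, (149, 147, 140)), (125, 398, (121, 121, 117)), (129, 339, (242, 240, 234)), (185, 259, (151, 150, 146)), (202, 117, (192, 189, 185)), (258, 126, (152, 149, 146)), (267, 232, (170, 39, 36)), (274, 45, (102, 22, 20))]
0 [199.5, 205.8, 263.5, 264.4]
8 [188.0, 199.5, 256.4, 259.7]
16 [177.2, 194.4, 249.6, 255.5]
24 [167.3, 190.7, 243.4, 251.7]
32 [158.7, 188.7, 237.7, 248.6]
40 [151.5, 188.6, 232.7, 246.1]
48 [146.3, 190.7, 228.5, 244.3]
12 0.0105 [183.9, 198.7, 255.7, 260.6]
12 0.005 [192.2, 207.8, 263.4, 268.7]
16 0.0105 [183.2, 201.3, 256.3, 262.6]
16 0.005 [191.3, 210.2, 263.7, 270.3]
20 0.0105 [182.7, 204.1, 256.9, 264.6]
20 0.005 [190.6, 212.7, 263.8, 271.8]
24 0.0105 [182.4, 207.2, 257.3, 266.4]
24 0.005 [190.2, 215.4, 263.8, 273.1]
```

Emit:
send_rows([
  {"tx": 0, "ty": 0, "tz": 0.03, "turn": 0, "grip": 0.15},
  {"tx": 0, "ty": 0, "tz": 0.0, "turn": 0, "grip": 0.15},
])

```text
time: 22.82
position: [0.6299, 0.1599, 0.2267]
tool_rot: [-0.165, 3.137, 0.0]
ft_force: [0.5, -0.1, -3.7]
grip_width: 0.251
grip_force: 12.0
```

Emit:
send_rows([
  {"tx": 0, "ty": 0, "tz": 0.03, "turn": 0, "grip": 0.15},
  {"tx": 0, "ty": 0, "tz": 0.0, "turn": 0, "grip": 0.15},
])

```text
time: 23.08
position: [0.6304, 0.16, 0.2262]
tool_rot: [-0.165, 3.135, 0.001]
ft_force: [0.3, -1.2, 3.2]
grip_width: 0.253
grip_force: 12.0
```

Emit:
send_rows([
  {"tx": 0.01, "ty": 0, "tz": 0.03, "turn": 0, "grip": 0.15},
  {"tx": 0, "ty": 0, "tz": 0.0, "turn": 0, "grip": 0.15},
])

```text
time: 23.32
position: [0.6312, 0.16, 0.2257]
tool_rot: [-0.164, 3.131, 0.002]
ft_force: [1.9, 0.1, 6.9]
grip_width: 0.254
grip_force: 12.0
```

Emit:
send_rows([
  {"tx": 0, "ty": 0, "tz": -0.03, "turn": 0, "grip": 0.15},
  {"tx": 0, "ty": 0, "tz": 0, "turn": 0, "grip": 0.3},
  {"tx": 0, "ty": 0, "tz": 0, "turn": 0, "grip": 0.45},
  {"tx": 0, "ty": 0, "tz": 0, "turn": 0, "grip": 0.5},
  {"tx": 0, "ty": 0, "tz": 0, "turn": 0, "grip": 0.5},
  {"tx": 0, "ty": 0, "tz": 0, "turn": 0, "grip": 0.5},
  {"tx": 0, "ty": 0, "tz": 0, "turn": 0, "grip": 0.5},
])

```text
time: 24.2
position: [0.6292, 0.1598, 0.2249]
tool_rot: [-0.165, 3.137, 0.0]
ft_force: [0.3, 0.1, 0.6]
grip_width: 0.499
grip_force: 0.0
```

```bash
python3 - <<'E'
from h import *
go(.653,.1622,.228,96);f='w13';snap('wrist',f);snap('scene','sc13');print(prof(f,y0=120));print(redc('sc13',(370,190,40,75)),redc(f,(270,60,100,300)))
for th in (16,20,24,28):
    for xb in (.0105,.005,-.0105):
        Rm,o=pose(th,xb,.158);print(th,xb,[round(float(proj(f,Rm.apply([a,0,b])+o)[1]),1) for a,b in pts4],np.round(bb('sc13',box(Rm,o,*GR)),1))
E
```

```text
t 24.2 pos [0.6292 0.1598 0.2249] ydir 96.0 F [0.3 0.1 0.6] w 0.499 units [-0.4  -0.   -0.05] turn 0.0
[(122, 474, (142, 141, 134)), (125, 367, (121, 121, 117)), (129, 339, (242, 241, 235)), (186, 261, (155, 153, 150)), (205, 95, (190, 187, 183)), (260, 108, (157, 155, 151)), (267, 58, (125, 56, 53)), (270, 250, (170, 39, 36)), (274, 53, (137, 32, 29)), (281, 44, (97, 21, 19))]
(np.float64(387.8608695652174), np.float64(232.11304347826086), array([ 12,  35,  15,  15, 115], dtype=int32)) (np.float64(321.0803418803419), np.float64(286.4051282051282), array([  31,  210,   41,   32, 1170], dtype=int32))
16 0.0105 [184.1, 202.7, 258.4, 264.9] [380.6 223.6 393.6 239.3]
16 0.005 [192.4, 211.7, 265.8, 272.7] [381.2 225.5 394.3 241.2]
16 -0.0105 [214.4, 235.6, 285.6, 293.4] [383.1 230.9 396.3 246.5]
20 0.0105 [183.7, 205.6, 258.9, 266.9] [380.7 225.4 394.1 240. ]
20 0.005 [191.7, 214.3, 265.9, 274.2] [381.4 227.4 394.8 241.9]
20 -0.0105 [213.2, 237.3, 284.5, 293.5] [383.2 232.9 396.8 247.5]
24 0.0105 [183.4, 208.8, 259.3, 268.7] [380.9 227.2 394.6 240.7]
24 0.005 [191.3, 217.1, 265.9, 275.5] [381.5 229.2 395.3 242.7]
24 -0.0105 [212.1, 238.9, 283.3, 293.4] [383.3 235.  397.2 248.4]
28 0.0105 [183.5, 212.2, 259.7, 270.3] [381.  229.1 395.1 241.4]
28 0.005 [191.1, 220.0, 265.8, 276.6] [381.6 231.2 395.7 243.5]
28 -0.0105 [211.2, 240.6, 281.9, 293.0] [383.3 237.1 397.5 249.3]
```

Emit:
send_rows([
  {"tx": 0, "ty": 0, "tz": -0.2, "turn": 0, "grip": 0.5},
  {"tx": 0, "ty": 0, "tz": -0.4, "turn": 0, "grip": 0.5},
  {"tx": 0, "ty": 0, "tz": -0.7, "turn": 0, "grip": 0.5},
  {"tx": 0, "ty": 0, "tz": -0.7, "turn": 0, "grip": 0.5},
  {"tx": 0, "ty": 0, "tz": -0.5, "turn": 0, "grip": 0.5},
  {"tx": 0, "ty": 0, "tz": 0, "turn": 0, "grip": 0.5},
])

```text
time: 25.05
position: [0.6303, 0.1598, 0.3789]
tool_rot: [-0.164, 3.131, 0.002]
ft_force: [0.5, -0.3, -0.1]
grip_width: 0.501
grip_force: 0.0
```

```bash
python3 - <<'E'
from h import *
f='w14';snap('wrist',f);print(prof(f,y0=120))
for th in (16,20,24):
        Rm,o=pose(th,.0105,.158);print(th,[round(float(proj(f,Rm.apply([a,0,b])+o)[1]),1) for a,b in pts4])
p=cv2.imread('pics/w14.png').astype(int);m=(p[...,0]<.62*p[...,2])&(p[...,1]>.75*p[...,2])&(p[...,2]>60)
bar=int(proj(f,BAR+[0,0,.004])[1]);print('bar row',bar)
for y in range(bar-5,bar+6,2): print(y,np.nonzero(m[y,280:370])[0]+280)
print([proj(f,BAR+[-(y-.155)*.105,y-.155,.004])[0] for y in (.1395,.155,.1695)])
go(.595,-.262,.3,25.6)
E
```

```text
[(128, 482, (125, 124, 120)), (130, 386, (192, 191, 184)), (133, 379, (243, 242, 237)), (169, 240, (169, 166, 162)), (180, 67, (187, 185, 180)), (217, 271, (179, 41, 37)), (241, 64, (232, 51, 46)), (245, 283, (208, 181, 175)), (250, 335, (101, 105, 105))]
16 [168.5, 177.9, 211.5, 213.6]
20 [168.1, 179.4, 211.9, 214.9]
24 [167.9, 181.1, 212.3, 216.1]
bar row 202
197 [303 304 305 306 307 308 309 310 311 312 313 330]
199 [303 304 305 306 307 308 309 310 311 312 313 330]
201 [303 304 305 306 307 308 309 310 311 312 313 330]
203 [303 304 305 306 307 308 309 310 311 312 313 329 330]
205 [303 304 305 306 307 308 309 310 311 312 313 329 330]
207 [303 304 305 306 307 308 309 310 311 312 313 329 330]
[np.float64(303.06610029167894), np.float64(317.8626286013163), np.float64(331.7028895749836)]
t 25.1 pos [0.6297 0.1598 0.3766] ydir 96.0 F [ 0.5 -0.  -0.5] w 0.499 units [ 1.32 -6.93  1.27] turn 8.8
```

Emit:
send_rows([
  {"tx": 0.1, "ty": -0.5, "tz": 0, "turn": 0, "grip": 0.5},
  {"tx": 0.2, "ty": -0.9, "tz": 0, "turn": 0, "grip": 0.5},
  {"tx": 0.2, "ty": -0.9, "tz": 0, "turn": 0, "grip": 0.5},
  {"tx": 0.2, "ty": -0.9, "tz": 0, "turn": 0, "grip": 0.5},
  {"tx": 0.2, "ty": -0.9, "tz": 0, "turn": 0, "grip": 0.5},
  {"tx": 0.2, "ty": -0.9, "tz": 0, "turn": 0, "grip": 0.5},
  {"tx": 0.2, "ty": -0.9, "tz": 0, "turn": 0, "grip": 0.5},
  {"tx": 0.1, "ty": -0.9, "tz": 0, "turn": 0, "grip": 0.5},
  {"tx": 0, "ty": -0.2, "tz": 0, "turn": 0.9, "grip": 0.5},
  {"tx": 0, "ty": 0, "tz": 0, "turn": 0.9, "grip": 0.5},
  {"tx": 0, "ty": 0, "tz": 0, "turn": 0.9, "grip": 0.5},
  {"tx": 0, "ty": 0, "tz": 0, "turn": 0.9, "grip": 0.5},
])

```text
time: 26.6
position: [0.5892, -0.2665, 0.3732]
tool_rot: [-0.627, -3.076, -0.001]
ft_force: [0.5, -0.3, -0.2]
grip_width: 0.502
grip_force: 0.0
```

Emit:
send_rows([
  {"tx": 0, "ty": 0, "tz": 0, "turn": 0.9, "grip": 0.8},
  {"tx": 0, "ty": 0, "tz": 0, "turn": 0.9, "grip": 0.8},
  {"tx": 0, "ty": 0, "tz": 0, "turn": 0.9, "grip": 0.8},
  {"tx": 0, "ty": 0, "tz": 0, "turn": 0.9, "grip": 0.8},
  {"tx": 0, "ty": 0, "tz": 0, "turn": 0.9, "grip": 0.8},
  {"tx": 0, "ty": 0, "tz": 0, "turn": 0.7, "grip": 0.8},
  {"tx": 0, "ty": 0, "tz": 0, "turn": 0, "grip": 0.8},
])

```text
time: 27.48
position: [0.5893, -0.2663, 0.3735]
tool_rot: [-1.671, -2.658, 0.001]
ft_force: [0.0, 0.1, 0.3]
grip_width: 0.801
grip_force: 0.0
```

```bash
cat >> h.py <<'E'
def circ(f,z,m,r=None,c0=(.55,-.17)):
    m=m.astype(np.uint8);m=cv2.morphologyEx(m,cv2.MORPH_OPEN,np.ones((7,7)))
    c=max(cv2.findContours(m,0,1)[0],key=cv2.contourArea)[:,0].astype(float);print('contour',c.min(0),c.max(0),len(c))
    Q=np.array([atz(f,*p,z)[:2] for p in c])
    s=least_squares(lambda q:np.hypot(*(Q-q[:2]).T)-(r or q[2]),[*c0,.085],loss='soft_l1',f_scale=.0015);print(f,np.round(s.x,4),'med|res|mm',round(1e3*np.median(np.abs(s.fun)),2));return s.x
def masks(f):
    p=cv2.imread('pics/%s.png'%f).astype(int);r,g,b=p[...,2],p[...,1],p[...,0]
    return (abs(r-b)<22)&(abs(r-g)<14)&(r>165), (g>r+35)&(g>b+15)&(g>50)
E
python3 - <<'E'
from h import *
go(.595,-.262,.3,25.6)
f='w15';snap('wrist',f);w,g=masks(f)
w[300:]=0
circ(f,.155,w);circ(f,.155,w,.08)
circ(f,.145,g,.09,(.53,-.12))
print([proj(f,(.532,-.1215,.145)),proj(f,(.56,-.19,.155))])
snap('top','top15');w,g=masks('top15');w[:,:355]=0;w[:190]=0;w[262:]=0;w[:,419:]=0
circ('top15',.155,w);snap('scene','sc15')
w,g=masks('sc15');w[:228]=0;w[276:]=0;w[:,:212]=0;w[:,278:]=0;circ('sc15',.155,w)
E
```

```text
t 27.48 pos [ 0.5893 -0.2663  0.3735] ydir 25.7 F [0.  0.1 0.3] w 0.801 units [0.02 0.12 1.23] turn 0.01
contour [253.  62.] [394. 203.] 511
w15 [ 0.555  -0.1844  0.0745] med|res|mm 2.41
contour [253.  62.] [394. 203.] 511
w15 [ 0.5554 -0.1861  0.085 ] med|res|mm 4.96
contour [249.   0.] [413. 108.] 692
w15 [ 0.5403 -0.1408  0.085 ] med|res|mm 9.76
[array([332.37046955,  71.39693468]), array([328.10523518, 141.96785766])]
contour [362. 198.] [410. 254.] 144
top15 [ 0.5617 -0.1778  0.0681] med|res|mm 4.03
contour [218. 230.] [275. 273.] 150
sc15 [ 0.5584 -0.1887  0.0762] med|res|mm 1.51
```

```bash
python3 - <<'E'
from h import *
p=cv2.imread('pics/w15.png')
print('col 324:',[(y,tuple(int(v) for v in p[y,324,::-1])) for y in list(range(50,76,2))+list(range(190,216,2))])
print('row 135:',[(x,tuple(int(v) for v in p[135,x,::-1])) for x in list(range(244,264,2))+list(range(384,408,2))])
w,g=masks('w15');w[:50]=0;w[225:]=0
c=np.vstack([k for k in cv2.findContours(cv2.morphologyEx(w.astype(np.uint8),cv2.MORPH_OPEN,np.ones((5,5))),0,1)[0]  if cv2.contourArea(k)>1000])
h=cv2.convexHull(c)[:,0].astype(float);print(h.astype(int).tolist())
for z in (.150,.155):
    Q=np.array([atz('w15',*a,z)[:2] for a in h]);s=least_squares(lambda q:np.hypot(*(Q-q[:2]).T)-q[2],[.55,-.18,.08],loss='soft_l1',f_scale=.001);print(z,s.x,np.round(s.fun*1e3,1))
E
```

```text
col 324: [(50, (55, 91, 75)), (52, (55, 90, 70)), (54, (57, 91, 72)), (56, (57, 91, 74)), (58, (58, 93, 77)), (60, (72, 100, 86)), (62, (230, 226, 225)), (64, (247, 246, 244)), (66, (243, 243, 240)), (68, (241, 240, 237)), (70, (239, 238, 234)), (72, (243, 243, 240)), (74, (244, 242, 241)), (190, (243, 243, 238)), (192, (241, 240, 237)), (194, (239, 237, 235)), (196, (239, 236, 234)), (198, (240, 239, 236)), (200, (170, 168, 167)), (202, (134, 132, 130)), (204, (244, 243, 239)), (206, (238, 237, 235)), (208, (246, 244, 241)), (210, (129, 132, 130)), (212, (118, 120, 119)), (214, (121, 128, 127))]
row 135: [(244, (123, 126, 126)), (246, (128, 132, 132)), (248, (123, 127, 127)), (250, (119, 124, 122)), (252, (151, 152, 150)), (254, (244, 242, 239)), (256, (241, 240, 236)), (258, (244, 243, 240)), (260, (165, 164, 158)), (262, (177, 177, 172)), (384, (242, 240, 238)), (386, (244, 242, 239)), (388, (238, 236, 234)), (390, (237, 236, 232)), (392, (235, 234, 229)), (394, (173, 170, 166)), (396, (120, 123, 121)), (398, (124, 125, 127)), (400, (124, 127, 126)), (402, (122, 123, 125)), (404, (121, 124, 123)), (406, (121, 126, 123))]
[[240, 50], [332, 62], [337, 63], [346, 65], [362, 73], [368, 78], [376, 86], [382, 94], [384, 97], [390, 109], [391, 112], [392, 116], [394, 127], [394, 142], [393, 149], [391, 158], [390, 161], [388, 166], [383, 176], [377, 184], [368, 193], [363, 197], [360, 199], [349, 205], [314, 217], [309, 217], [293, 212], [266, 203], [262, 201], [239, 110], [238, 99], [236, 64], [236, 50]]
0.15 [ 0.5421961  -0.19435648  0.09039717] [27.  -9.3 -8.6 -6.7 -4.  -3.3 -1.9 -0.9 -0.4  1.1  1.3  1.4  1.9  2.
  1.9  2.   1.8  1.6  1.2  0.2 -1.2 -1.9 -2.3 -3.8 -0.8 -0.7 -3.7  0.8
  1.8 -4.5  0.5 20.7 29.8]
0.155 [ 0.54240014 -0.19446983  0.08925729] [26.6 -9.1 -8.5 -6.6 -3.9 -3.2 -1.9 -0.8 -0.4  1.1  1.3  1.4  1.9  2.
  1.9  1.9  1.8  1.6  1.2  0.2 -1.2 -1.8 -2.3 -3.7 -0.8 -0.7 -3.6  0.8
  1.8 -4.4  0.5 20.4 29.4]
```

```bash
python3 - <<'E'
from h import *
h=np.array([[332,62],[346,65],[362,73],[376,86],[384,97],[390,109],[394.5,127],[394.5,142],[391.5,158],[388,166],[383,176],[377,184],[368,193],[252,135],[324,61]],float)
Q=np.array([atz('w15',*a,.155)[:2] for a in h])
s=least_squares(lambda q:np.hypot(*(Q-q[:2]).T)-q[2],[.55,-.18,.08],loss='soft_l1',f_scale=.001);print(s.x,np.round(s.fun*1e3,1))
print('bottom edge',atz('w15',324,209,.145),np.linalg.norm(atz('w15',324,209,.145)[:2]-s.x[:2]))
c=s.x[:2];pot=np.array([.5315,-.1215]);d=pot-c;print('d',np.linalg.norm(d),np.degrees(np.arctan2(d[1],d[0])))
# pot rim from green points in wrist image outline right side and top view
w,g=masks('top15');g[:190]=0;g[285:]=0;g[:,:320]=0;g[:,440:]=0;v,u=np.nonzero(g);Qg=np.array([atz('top15',*k,.145)[:2] for k in zip(u,v)]);H=cv2.convexHull(Qg.astype(np.float32))[:,0]
q=least_squares(lambda c:np.hypot(*(H-c).T)-.09,pot,loss='soft_l1',f_scale=.002);print('pot',q.x,np.round(q.fun*1e3,1),len(u))
E
```

```text
[ 0.55405779 -0.18999552  0.07901943] [-0.3 -0.   0.  -0.4 -0.2  0.1  0.5  0.3  0.4 -0.2  0.  -0.2 -0.3  0.2
  0.1]
bottom edge [ 0.58941802 -0.26123972  0.145     ] 0.07953666831958815
d 0.07211442519527601 108.2283856526581
pot [ 0.53101616 -0.12005312] [  0.1  -0.3  -0.2   0.   -0.5  -0.9  -0.4  -0.5   0.1  -0.5  -0.4  -0.1
  -0.5   0.1   0.   -0.4  -1.3   0.3  -0.4  -0.7  -0.2  -0.1  -0.2   0.2
  -0.2  -0.7  -0.5   0.6   3.9   1.6  -1.2  -2.1  -5.1  -7.7 -11.9  -2.3] 1274
```

Emit:
send_rows([
  {"tx": 0, "ty": 0, "tz": 0, "turn": 0.5, "grip": 0.8},
  {"tx": 0, "ty": 0, "tz": 0, "turn": 0.44, "grip": 0.8},
  {"tx": 0, "ty": 0, "tz": 0, "turn": 0, "grip": 0.8},
])

```text
time: 28.0
position: [0.5896, -0.2666, 0.3747]
tool_rot: [-1.842, -2.544, -0.0]
ft_force: [0.2, 0.3, -0.6]
grip_width: 0.802
grip_force: 0.0
```

```bash
python3 - <<'E'
from h import *
go(.5857,-.2863,.163,18.2)
E
```

```text
t 28.0 pos [ 0.5896 -0.2666  0.3747] ydir 18.2 F [ 0.2  0.3 -0.6] w 0.802 units [-0.29 -0.16  3.53] turn -0.0
```

Emit:
send_rows([
  {"tx": -0.29, "ty": -0.16, "tz": 0.4, "turn": 0, "grip": 0.8},
  {"tx": 0, "ty": 0, "tz": 0.8, "turn": 0, "grip": 0.8},
  {"tx": 0, "ty": 0, "tz": 0.9, "turn": 0, "grip": 0.8},
  {"tx": 0, "ty": 0, "tz": 0.8, "turn": 0, "grip": 0.8},
  {"tx": 0, "ty": 0, "tz": 0.43, "turn": 0, "grip": 0.8},
  {"tx": 0, "ty": 0, "tz": 0.2, "turn": 0, "grip": 0.8},
  {"tx": 0, "ty": 0, "tz": 0, "turn": 0, "grip": 0.8},
  {"tx": 0, "ty": 0, "tz": 0, "turn": 0, "grip": 0.8},
])

```text
time: 29.0
position: [0.5868, -0.2868, 0.1647]
tool_rot: [1.843, 2.542, 0.001]
ft_force: [0.7, 1.0, -0.4]
grip_width: 0.797
grip_force: 0.0
```

```bash
python3 - <<'E'
from h import *
go(.5313+.3126*.0814,-.1208-.95*.0814,.163,18.2)
E
```

```text
t 29.0 pos [ 0.5868 -0.2868  0.1647] ydir 18.1 F [ 0.7  1.  -0.4] w 0.797 units [ 1.56 -0.02  0.03] turn -0.01
```

Emit:
send_rows([
  {"tx": 0.1, "ty": 0, "tz": 0.03, "turn": 0, "grip": 0.8},
  {"tx": 0.1, "ty": 0, "tz": 0, "turn": 0, "grip": 0.8},
  {"tx": 0.1, "ty": 0, "tz": 0, "turn": 0, "grip": 0.8},
  {"tx": 0.1, "ty": 0, "tz": 0, "turn": 0, "grip": 0.8},
  {"tx": 0.1, "ty": 0, "tz": 0, "turn": 0, "grip": 0.8},
  {"tx": 0.1, "ty": 0, "tz": 0, "turn": 0, "grip": 0.8},
  {"tx": 0, "ty": 0, "tz": 0, "turn": 0, "grip": 0.8},
])

```text
time: 29.88
position: [0.5749, -0.2512, 0.1613]
tool_rot: [-1.843, -2.544, -0.001]
ft_force: [-0.4, 0.7, -0.3]
grip_width: 0.799
grip_force: 0.0
```

```bash
cat >> h.py <<'E'
def cov(f,z=.155):
    "cover circle from wrist view: right+left+leading outline of bright disc"
    p=cv2.imread('pics/%s.png'%f).astype(int);w=(p.max(2)-p.min(2)<30)&(p.min(2)>150)
    d=cv2.morphologyEx(w.astype(np.uint8),cv2.MORPH_CLOSE,np.ones((9,9)));d=cv2.morphologyEx(d,cv2.MORPH_OPEN,np.ones((15,15)))
    n,l,s,c=cv2.connectedComponentsWithStats(d);i=1+np.argmax([s[k,4] if 80<c[k][0]<560 and c[k][1]<300 else 0 for k in range(1,n)])
    k=cv2.convexHull(max(cv2.findContours((l==i).astype(np.uint8),0,1)[0],key=len))[:,0].astype(float);k=k[(k[:,1]>2)]
    Q=np.array([atz(f,*a,z)[:2] for a in k]);q=least_squares(lambda q:np.hypot(*(Q-q[:2]).T)-.08,Q.mean(0),loss='soft_l1',f_scale=.001)
    print('stats',s[i],'cover',np.round(q.x,4),'res',np.round(q.fun*1e3,1).tolist());return q.x
E
python3 - <<'E'
from h import *
go(.5313+.3126*.0814,-.1208-.95*.0814,.163,18.2);snap('wrist','w16');cov('w16')
E
```

```text
t 29.88 pos [ 0.5749 -0.2512  0.1613] ydir 18.1 F [-0.4  0.7 -0.3] w 0.799 units [ 0.93 -0.01 -0.03] turn -0.01
stats [  160     0   256   302 29711] cover [ 0.5543 -0.1875] res [-24.8, -20.5, -3.6, -0.6, -0.4, -0.4, -0.2, 0.0, -0.2, -0.2, 0.0, -0.1, 0.2, 0.2, 0.1, 0.1, -0.1, -0.0, 0.1, 0.1, 0.2, -0.2, -0.3, -0.6, -0.4, 4.1, 4.8, -1.7, -1.9, -2.1, -2.3, -2.2, -2.3]
```

```bash
python3 - <<'E'
from h import *
d=ctrl.get_image('wrist');Ti=np.linalg.inv(np.array(d['T_tool_cam']));K=np.array(d['K'])
def pt(x,y,z):
    c=Ti@[x,y,z,1];q=K@c[:3];return np.round(q[:2]/q[2],1)
for y in (-.045,-.035,.035,.045):print(y,[pt(x,y,z).tolist() for x,z in ((0,.014),(.0095,.014),(.0095,0),(.0095,-.03))])
for f in ('w15','w16'):
    g=cv2.imread('pics/%s.png'%f).max(2)
    for x in (200,215,225,235,245,255,265,275,370,380,390,400,410,420,430): print(f,x,[int(v) for v in g[236:330:4,x]])
E
```

```text
-0.045 [[246.4, 275.4], [245.5, 260.1], [239.9, 268.0], [224.6, 289.9]]
-0.035 [[263.3, 275.4], [262.6, 260.1], [258.3, 268.0], [246.5, 289.9]]
0.035 [[381.9, 275.4], [382.7, 260.0], [387.2, 268.0], [399.6, 289.9]]
0.045 [[398.9, 275.4], [399.8, 260.0], [405.6, 268.0], [421.5, 289.9]]
w15 200 [130, 126, 127, 92, 125, 129, 125, 129, 57, 131, 125, 129, 126, 126, 132, 127, 128, 55, 61, 64, 68, 71, 67, 63]
w15 215 [131, 130, 127, 125, 128, 127, 128, 127, 128, 125, 126, 129, 124, 130, 126, 53, 20, 57, 62, 68, 68, 69, 63, 66]
w15 225 [126, 126, 130, 127, 130, 127, 130, 130, 131, 129, 129, 126, 132, 18, 21, 21, 19, 57, 61, 64, 66, 66, 67, 66]
w15 235 [123, 131, 126, 126, 127, 129, 127, 125, 126, 116, 17, 23, 21, 29, 32, 27, 25, 56, 58, 68, 64, 69, 66, 66]
w15 245 [126, 126, 125, 130, 130, 131, 129, 126, 126, 128, 25, 29, 29, 33, 24, 28, 35, 62, 61, 60, 66, 67, 68, 68]
w15 255 [131, 124, 131, 126, 126, 127, 124, 122, 127, 117, 199, 246, 253, 255, 255, 255, 246, 56, 64, 63, 65, 65, 67, 70]
w15 265 [126, 127, 127, 227, 251, 254, 254, 254, 252, 252, 249, 239, 221, 180, 111, 69, 92, 58, 56, 60, 
[... 2043 characters left out ...]
380 [237, 239, 238, 235, 238, 234, 234, 234, 237, 167, 158, 237, 233, 234, 123, 119, 122, 54, 59, 63, 66, 67, 67, 66]
w16 390 [238, 241, 237, 240, 235, 235, 232, 173, 178, 236, 63, 30, 33, 41, 42, 42, 43, 63, 57, 63, 65, 65, 61, 63]
w16 400 [236, 221, 240, 237, 237, 122, 180, 159, 116, 149, 32, 28, 36, 24, 27, 33, 49, 56, 63, 66, 63, 69, 68, 66]
w16 410 [117, 113, 116, 108, 112, 111, 115, 113, 112, 132, 86, 19, 24, 28, 20, 32, 29, 52, 60, 63, 62, 64, 65, 61]
w16 420 [118, 111, 109, 114, 116, 116, 117, 107, 119, 114, 101, 109, 127, 124, 23, 19, 23, 57, 62, 61, 65, 65, 63, 65]
w16 430 [116, 115, 116, 112, 112, 122, 116, 116, 86, 92, 114, 118, 118, 117, 113, 116, 18, 57, 62, 61, 68, 65, 63, 67]
```

```bash
python3 - <<'E'
from h import *
go(.5535,-.185,.19,18.2)
E
```

```text
t 29.98 pos [ 0.5748 -0.252   0.1613] ydir 18.1 F [-0.7 -0.5 -0.8] w 0.801 units [ 1.17  0.01 -0.48] turn -0.01
```

Emit:
send_rows([
  {"tx": 0, "ty": 0, "tz": -0.5, "turn": 0, "grip": 0.3},
  {"tx": 0.35, "ty": 0, "tz": 0, "turn": 0, "grip": 0},
  {"tx": 0.4, "ty": 0, "tz": 0, "turn": 0, "grip": 0},
  {"tx": 0.35, "ty": 0, "tz": 0, "turn": 0, "grip": 0},
  {"tx": 0, "ty": 0, "tz": 0.25, "turn": 0, "grip": 0},
  {"tx": 0, "ty": 0, "tz": 0.2, "turn": 0, "grip": 0},
  {"tx": 0, "ty": 0, "tz": 0, "turn": 0, "grip": 0},
  {"tx": 0, "ty": 0, "tz": 0, "turn": 0, "grip": 0},
])

```text
time: 30.98
position: [0.5542, -0.1903, 0.1641]
tool_rot: [1.846, 2.542, -0.001]
ft_force: [0.6, 0.2, 0.3]
grip_width: 0.029
grip_force: 0.0
```

Emit:
send_rows([
  {"tx": 0.07, "ty": 0, "tz": 0.1, "turn": 0, "grip": 0},
  {"tx": 0, "ty": 0, "tz": 0.05, "turn": 0, "grip": 0},
  {"tx": 0, "ty": 0, "tz": 0, "turn": 0, "grip": 0},
])

```text
time: 31.35
position: [0.5528, -0.185, 0.155]
tool_rot: [-1.844, -2.543, 0.0]
ft_force: [-0.0, -0.2, 0.8]
grip_width: 0.007
grip_force: 0.0
```

Emit:
send_rows([
  {"tx": 0, "ty": 0, "tz": 0.05, "turn": 0, "grip": 0},
  {"tx": 0, "ty": 0, "tz": 0.03, "turn": 0, "grip": 0},
  {"tx": 0, "ty": 0, "tz": 0, "turn": 0, "grip": 0},
])

```text
time: 31.72
position: [0.5529, -0.1852, 0.1503]
tool_rot: [-1.844, -2.543, 0.0]
ft_force: [0.6, -0.1, 0.0]
grip_width: 0.001
grip_force: 0.0
```

Emit:
send_rows([
  {"tx": 0, "ty": 0, "tz": 0.03, "turn": 0, "grip": 0},
  {"tx": 0, "ty": 0, "tz": 0, "turn": 0, "grip": 0},
])

```text
time: 31.98
position: [0.5529, -0.1852, 0.1485]
tool_rot: [-1.844, -2.543, 0.0]
ft_force: [-0.6, -0.2, 0.2]
grip_width: 0.005
grip_force: 0.0
```

Emit:
send_rows([
  {"tx": 0, "ty": 0, "tz": 0.03, "turn": 0, "grip": 0},
  {"tx": 0, "ty": 0, "tz": 0, "turn": 0, "grip": 0},
])

```text
time: 32.22
position: [0.5529, -0.1852, 0.1467]
tool_rot: [-1.844, -2.543, 0.0]
ft_force: [0.5, -1.0, -0.2]
grip_width: 0.006
grip_force: 0.0
```

Emit:
send_rows([
  {"tx": 0, "ty": 0, "tz": 0.02, "turn": 0, "grip": 0},
  {"tx": 0, "ty": 0, "tz": 0, "turn": 0, "grip": 0},
])

```text
time: 32.48
position: [0.5529, -0.1852, 0.1456]
tool_rot: [-1.844, -2.543, 0.0]
ft_force: [-0.3, 0.4, -0.1]
grip_width: 0.01
grip_force: 0.0
```

Emit:
send_rows([
  {"tx": 0, "ty": 0, "tz": 0.02, "turn": 0, "grip": 0},
  {"tx": 0, "ty": 0, "tz": 0, "turn": 0, "grip": 0},
])

```text
time: 32.72
position: [0.5529, -0.1852, 0.1444]
tool_rot: [-1.844, -2.543, 0.0]
ft_force: [-0.0, -0.9, 0.3]
grip_width: 0.008
grip_force: 0.0
```

Emit:
send_rows([
  {"tx": 0, "ty": 0, "tz": 0.02, "turn": 0, "grip": 0},
  {"tx": 0, "ty": 0, "tz": 0, "turn": 0, "grip": 0},
])

```text
time: 32.98
position: [0.5531, -0.1852, 0.1434]
tool_rot: [1.844, 2.543, 0.0]
ft_force: [-0.7, -0.5, 0.7]
grip_width: 0.001
grip_force: 0.7
```

Emit:
send_rows([
  {"tx": 0, "ty": 0, "tz": 0.02, "turn": 0, "grip": 0},
  {"tx": 0, "ty": 0, "tz": 0, "turn": 0, "grip": 0},
])

```text
time: 33.22
position: [0.5531, -0.1853, 0.1434]
tool_rot: [1.844, 2.543, 0.001]
ft_force: [-3.0, 0.9, 8.4]
grip_width: 0.003
grip_force: 4.1
```

Emit:
send_rows([
  {"tx": 0, "ty": 0, "tz": 0.02, "turn": 0, "grip": 0},
  {"tx": 0, "ty": 0, "tz": 0, "turn": 0, "grip": 0},
])

```text
time: 33.48
position: [0.5531, -0.1853, 0.1433]
tool_rot: [-1.844, -2.543, -0.002]
ft_force: [-5.0, 2.3, 14.6]
grip_width: 0.006
grip_force: 7.3
```

Emit:
send_rows([
  {"tx": 0, "ty": 0, "tz": -0.3, "turn": 0, "grip": 0},
  {"tx": -0.2, "ty": 0, "tz": -0.1, "turn": 0, "grip": 0},
  {"tx": -0.6, "ty": 0, "tz": 0, "turn": 0, "grip": 0.4},
  {"tx": -0.6, "ty": 0, "tz": 0, "turn": 0, "grip": 0.8},
  {"tx": -0.4, "ty": 0, "tz": 0, "turn": 0, "grip": 0.8},
  {"tx": 0, "ty": 0, "tz": 0, "turn": 0, "grip": 0.8},
])

```text
time: 34.22
position: [0.5858, -0.2912, 0.1645]
tool_rot: [1.849, 2.539, -0.004]
ft_force: [-0.2, 0.2, -0.4]
grip_width: 0.377
grip_force: 0.0
```

```bash
python3 - <<'E'
from h import *
snap('wrist','w17');c=cov('w17');snap('top','top17');snap('scene','sc17')
p=np.array([.5313,-.1208]);d=p-c;print(np.linalg.norm(d),np.degrees(np.arctan2(d[1],d[0])));u=d/np.linalg.norm(d)
go(*(c-u*.095),.138,18.2);go(*(p-u*.0814),.138,18.2)
E
```

```text
stats [  153     0   233   200 17509] cover [ 0.5491 -0.1855] res [-39.8, -42.6, -44.2, -3.6, 0.4, 0.4, 0.3, 0.1, -0.2, -0.7, -1.4, -1.5, -2.8, -0.6, -0.2, 0.5, 0.4]
0.06706142837667417 105.40112178160234
t 34.38 pos [ 0.5865 -0.2871  0.1645] ydir 18.1 F [ 0.9  0.  -0.7] w 0.512 units [ 0.22 -0.14  0.44] turn -0.01
t 34.38 pos [ 0.5865 -0.2871  0.1645] ydir 18.1 F [ 0.9  0.  -0.7] w 0.512 units [ 1.56 -0.08  0.44] turn -0.01
```

Emit:
send_rows([
  {"tx": 0, "ty": -0.01, "tz": 0.2, "turn": 0, "grip": 0.8},
  {"tx": 0, "ty": 0, "tz": 0.2, "turn": 0, "grip": 0.8},
  {"tx": 0, "ty": 0, "tz": 0.04, "turn": 0, "grip": 0.8},
  {"tx": 0, "ty": 0, "tz": 0, "turn": 0, "grip": 0.8},
  {"tx": 0, "ty": 0, "tz": 0, "turn": 0, "grip": 0.8},
])

```text
time: 35.0
position: [0.5862, -0.2882, 0.1388]
tool_rot: [1.844, 2.543, 0.0]
ft_force: [0.2, -0.3, 0.8]
grip_width: 0.797
grip_force: 0.0
```

Emit:
send_rows([
  {"tx": 0.1, "ty": 0, "tz": 0, "turn": 0, "grip": 0.8},
  {"tx": 0.1, "ty": 0, "tz": 0, "turn": 0, "grip": 0.8},
  {"tx": 0.1, "ty": 0, "tz": 0, "turn": 0, "grip": 0.8},
  {"tx": 0.1, "ty": 0, "tz": 0, "turn": 0, "grip": 0.8},
  {"tx": 0.1, "ty": 0, "tz": 0, "turn": 0, "grip": 0.8},
])

```text
time: 35.62
position: [0.5767, -0.2596, 0.1386]
tool_rot: [1.844, 2.542, -0.0]
ft_force: [0.2, -1.7, -0.3]
grip_width: 0.801
grip_force: 0.7
```

```bash
python3 - <<'E'
from h import *
go(.5313+.311*.0814,-.1208-.9505*.0814,.138,18.1)
snap('wrist','w18');cov('w18');snap('scene','sc18')
E
```

```text
t 35.62 pos [ 0.5767 -0.2596  0.1386] ydir 18.1 F [ 0.2 -1.7 -0.3] w 0.801 units [1.08 0.   0.01] turn -0.0
stats [  132     0   247   236 22503] cover [ 0.552  -0.1826] res [-29.4, -37.8, -49.7, -6.0, -0.9, -0.8, -0.6, -0.3, -0.4, -0.5, 0.0, -0.2, 0.0, 0.1, 4.5, 5.4]
```

Emit:
send_rows([
  {"tx": 0.1, "ty": 0, "tz": 0, "turn": 0, "grip": 0.8},
  {"tx": 0.1, "ty": 0, "tz": 0, "turn": 0, "grip": 0.8},
  {"tx": 0.1, "ty": 0, "tz": 0, "turn": 0, "grip": 0.8},
  {"tx": 0.1, "ty": 0, "tz": 0, "turn": 0, "grip": 0.8},
  {"tx": 0.1, "ty": 0, "tz": 0, "turn": 0, "grip": 0.8},
  {"tx": 0.1, "ty": 0, "tz": 0, "turn": 0, "grip": 0.8},
  {"tx": 0.1, "ty": 0, "tz": 0, "turn": 0, "grip": 0.8},
])

```text
time: 36.6
position: [0.5635, -0.2193, 0.1386]
tool_rot: [1.844, 2.543, 0.0]
ft_force: [0.9, -2.2, 0.7]
grip_width: 0.799
grip_force: 0.9
```

```bash
python3 - <<'E'
from h import *
go(.5313+.311*.0814,-.1208-.9505*.0814,.138,18.1)
snap('scene','sc19');w,g=masks('sc19');w[:200]=0;w[290:]=0;w[:,:205]=0;w[:,310:]=0;circ('sc19',.155,w,.08,(.535,-.14))
snap('wrist','w19');cov('w19')
E
```

```text
t 36.6 pos [ 0.5635 -0.2193  0.1386] ydir 18.1 F [ 0.9 -2.2  0.7] w 0.799 units [ 0.37 -0.    0.01] turn -0.0
contour [252. 223.] [291. 243.] 99
sc19 [ 0.5465 -0.1575  0.085 ] med|res|mm 12.22
stats [  142     0   239   238 22517] cover [ 0.5389 -0.1503] res [-19.8, -21.7, -22.5, -27.1, -36.4, -13.2, -7.8, -7.6, -6.6, -1.2, -1.2, -0.8, -0.2, 1.1, 1.4, 1.5, 1.8, 3.1]
```

Emit:
send_rows([
  {"tx": 0.06, "ty": 0, "tz": 0, "turn": 0, "grip": 0.8},
  {"tx": 0.06, "ty": 0, "tz": 0, "turn": 0, "grip": 0.8},
  {"tx": 0.06, "ty": 0, "tz": 0, "turn": 0, "grip": 0.8},
  {"tx": 0.06, "ty": 0, "tz": 0, "turn": 0, "grip": 0.8},
  {"tx": 0, "ty": 0, "tz": 0, "turn": 0, "grip": 0.8},
])

```text
time: 37.33
position: [0.5589, -0.205, 0.1383]
tool_rot: [-1.843, -2.543, -0.001]
ft_force: [-0.5, -0.1, 0.9]
grip_width: 0.799
grip_force: 0.3
```

Emit:
send_rows([
  {"tx": 0.04, "ty": 0, "tz": 0, "turn": 0, "grip": 0.8},
  {"tx": 0.04, "ty": 0, "tz": 0, "turn": 0, "grip": 0.8},
  {"tx": 0, "ty": 0, "tz": 0, "turn": 0, "grip": 0.8},
])

```text
time: 37.7
position: [0.5574, -0.2008, 0.1383]
tool_rot: [-1.843, -2.543, -0.001]
ft_force: [0.1, 0.1, 0.6]
grip_width: 0.798
grip_force: 0.1
```

```bash
python3 - <<'E'
from h import *
go(.5313+.311*.0814,-.1208-.9505*.0814,.138,18.1)
snap('wrist','w20');p=cv2.imread('pics/w20.png')
for x in (270,320,370): print(x,[(y,tuple(int(v) for v in p[y,x,::-1])) for y in range(180,304,4)])
E
```

```text
t 37.7 pos [ 0.5574 -0.2008  0.1383] ydir 18.1 F [0.1 0.1 0.6] w 0.798 units [0.05 0.   0.  ] turn 0.0
270 [(180, (128, 128, 128)), (184, (133, 132, 130)), (188, (132, 132, 130)), (192, (128, 125, 124)), (196, (130, 127, 128)), (200, (128, 124, 123)), (204, (131, 129, 129)), (208, (130, 132, 127)), (212, (126, 123, 123)), (216, (116, 116, 113)), (220, (121, 118, 118)), (224, (121, 122, 119)), (228, (122, 121, 118)), (232, (123, 122, 120)), (236, (118, 117, 114)), (240, (123, 121, 118)), (244, (125, 123, 121)), (248, (123, 119, 120)), (252, (125, 123, 121)), (256, (122, 120, 119)), (260, (120, 119, 116)), (264, (113, 115, 111)), (268, (115, 111, 111)), (272, (117, 115, 112)), (276, (121, 118, 116)), (280, (116, 117, 115)), (284, (85, 141, 109)), (288, (119, 193, 150)), (292, (63, 66, 64)), (296, (57, 60, 61)), (300, (98, 97, 95))]
320 [(180, (132, 131, 128)), (184, (126, 126, 125)), (188, (124, 123, 125)), (192, (132, 132, 130)), (196, (132, 132, 130)), (200, (130, 129, 127)), (204, (129, 128, 127)), (208, (127, 125, 125)), (212, (128, 126, 125)), (216, (130, 130, 128)), (220, (132, 1
[... 536 characters left out ...]
0)), (188, (132, 130, 127)), (192, (129, 123, 126)), (196, (130, 128, 127)), (200, (131, 131, 129)), (204, (135, 134, 133)), (208, (129, 128, 126)), (212, (243, 241, 238)), (216, (243, 242, 239)), (220, (242, 240, 237)), (224, (242, 241, 238)), (228, (230, 228, 223)), (232, (120, 118, 116)), (236, (123, 124, 119)), (240, (117, 118, 115)), (244, (118, 116, 113)), (248, (238, 235, 232)), (252, (238, 237, 232)), (256, (236, 234, 230)), (260, (238, 238, 233)), (264, (155, 154, 149)), (268, (149, 147, 143)), (272, (240, 238, 235)), (276, (236, 235, 232)), (280, (238, 236, 231)), (284, (176, 209, 184)), (288, (110, 179, 140)), (292, (118, 120, 120)), (296, (117, 122, 120)), (300, (118, 127, 124))]
```

Emit:
send_rows([
  {"tx": 0.03, "ty": 0, "tz": 0, "turn": 0, "grip": 0.8},
  {"tx": 0.02, "ty": 0, "tz": 0, "turn": 0, "grip": 0.8},
  {"tx": 0, "ty": 0, "tz": 0, "turn": 0, "grip": 0.8},
])

```text
time: 38.12
position: [0.5567, -0.1981, 0.1384]
tool_rot: [-1.844, -2.543, -0.001]
ft_force: [0.5, 0.1, -0.3]
grip_width: 0.803
grip_force: 0.0
```

```bash
python3 - <<'E'
from h import *
P=np.array([.5313,-.1208])
for z in (.149,.155): 
    a=atz('w20',320,290.5,z)[:2];print(z,a,np.linalg.norm(a-P))
a=atz('w20',320,298.5,.145)[:2];print('rim out?',np.linalg.norm(a-P))
f='w21';snap('wrist',f);p=cv2.imread('pics/w21.png')
print([(y,tuple(int(v) for v in p[y,320,::-1])) for y in range(270,304,2)]);go(*P,.2)
E
```

```text
0.149 [ 0.5557536  -0.20030598] 0.0831816022842834
0.155 [ 0.5549811  -0.19786855] 0.0806247805857537
rim out? 0.08948928420698633
[(270, (138, 137, 133)), (272, (135, 135, 131)), (274, (140, 138, 134)), (276, (243, 240, 237)), (278, (240, 238, 234)), (280, (240, 238, 235)), (282, (242, 240, 237)), (284, (244, 243, 238)), (286, (241, 239, 235)), (288, (228, 233, 226)), (290, (105, 178, 138)), (292, (109, 182, 140)), (294, (111, 179, 143)), (296, (109, 177, 137)), (298, (112, 180, 141)), (300, (109, 180, 136)), (302, (67, 86, 75))]
t 38.17 pos [ 0.5567 -0.1982  0.1385] ydir 18.1 F [-0.  -0.6  0.4] w 0.8 units [ 1.36 -0.   -1.03] turn None
```

Emit:
send_rows([
  {"tx": 0, "ty": 0, "tz": -0.3, "turn": 0, "grip": 0.8},
  {"tx": 0, "ty": 0, "tz": -0.8, "turn": 0, "grip": 0.8},
  {"tx": -0.4, "ty": 0, "tz": -0.9, "turn": 0, "grip": 0.8},
  {"tx": -0.4, "ty": 0, "tz": -0.8, "turn": 0, "grip": 0.8},
  {"tx": 0, "ty": 0, "tz": 0, "turn": 0, "grip": 0.8},
  {"tx": 0, "ty": 0, "tz": 0, "turn": 0, "grip": 0.8},
])

```text
time: 38.92
position: [0.5715, -0.244, 0.3067]
tool_rot: [1.845, 2.543, 0.001]
ft_force: [0.6, 0.3, -0.2]
grip_width: 0.797
grip_force: 0.0
```

```bash
python3 - <<'E'
from h import *
f='w22';snap('wrist',f);go(.5313,-.1208,.3)
im=cv2.imread('pics/w22.png').astype(int);g=(im[...,1]-im[...,2]>25)&(im[...,1]-im[...,0]>8)
P=np.array([.5313,-.1208])
d=np.load('pics/w22.npz')
# radial scan from projected centre in world directions: cover edge (grey->green) and rim outer edge (green->other)
C=[];O=[];A=np.arange(0,360,10)
for a in A:
    u=np.array([np.cos(np.radians(a)),np.sin(np.radians(a))]);r=np.arange(.06,.105,.0005)
    v=[]
    for k in r:
        x,y=np.round(proj(f,[*(P+u*k),.145])).astype(int);v.append(g[y,x] if 0<=x<640 and 0<=y<270 else -1)
    v=np.array(v);i=np.nonzero(v==1)[0]
    if len(i) and (v!=-1).all(): C.append((a,r[i[0]],r[i[-1]]))
C=np.array(C);print(np.c_[C[:,0],C[:,1:]*1e3].tolist())
E
```

```text
t 38.98 pos [ 0.5713 -0.2433  0.3059] ydir 18.1 F [-0.9  0.4 -0.1] w 0.799 units [2.15 0.   0.1 ] turn None
[[0.0, 79.00000000000001, 88.00000000000003], [10.0, 80.00000000000001, 88.00000000000003], [20.0, 79.00000000000001, 88.00000000000003], [30.0, 80.00000000000001, 86.50000000000003], [40.0, 79.50000000000001, 87.50000000000003], [50.0, 80.50000000000001, 88.00000000000003], [160.0, 82.00000000000001, 90.00000000000003], [170.0, 81.00000000000001, 90.50000000000003], [180.0, 82.50000000000001, 91.50000000000003], [190.0, 82.00000000000001, 90.50000000000003], [200.0, 82.50000000000001, 90.00000000000003], [210.0, 82.50000000000001, 90.50000000000003], [220.0, 82.50000000000001, 90.50000000000003], [230.0, 82.50000000000001, 90.00000000000003], [240.0, 82.50000000000001, 90.50000000000003], [250.0, 82.00000000000001, 90.00000000000003], [260.0, 81.50000000000001, 90.00000000000003], [270.0, 82.00000000000001, 89.50000000000003], [280.0, 81.50000000000001, 89.00000000000003], [290.0, 80.50000000000001, 89.00000000000003], [300.0, 80.50000000000001, 89.00000000000003], [310.0, 81.00000000000001, 88.50000000000003], [320.0, 80.50000000000001, 89.00000000000003], [330.0, 80.50000000000001, 88.50000000000003], [340.0, 80.50000000000001, 88.00000000000003], [350.0, 80.00000000000001, 88.00000000000003]]
```

Emit:
send_rows([
  {"tx": -0.5, "ty": 0, "tz": -0.3, "turn": 0, "grip": 0.8},
  {"tx": -0.5, "ty": 0, "tz": -0.4, "turn": 0, "grip": 0.8},
  {"tx": 0, "ty": 0, "tz": -0.4, "turn": 0, "grip": 0.8},
  {"tx": 0, "ty": 0, "tz": 0, "turn": 0, "grip": 0.8},
])

```text
time: 39.48
position: [0.5905, -0.3012, 0.3728]
tool_rot: [1.844, 2.543, 0.0]
ft_force: [0.5, -0.5, -1.0]
grip_width: 0.801
grip_force: 0.0
```

```bash
python3 - <<'E'
from h import *
def scan(f,lim,P=np.array([.5313,-.1208])):
    im=cv2.imread('pics/%s.png'%f).astype(int);g=((im[...,1]-im[...,2]>18)&(im[...,1]-im[...,0]>5)).astype(np.float32)
    out=[]
    for a in range(0,360,15):
        u=np.array([np.cos(np.radians(a)),np.sin(np.radians(a))]);r=np.arange(.06,.105,.0005)
        q=np.array([proj(f,[*(P+u*k),.145]) for k in r],np.float32)
        if q[:,1].max()>lim or q.min()<0: continue
        v=cv2.remap(g,q[:,:1].copy(),q[:,1:].copy(),1)[:,0]>.5
        i=np.nonzero(v)[0]
        if len(i):out.append((a,round(r[i[0]]*1e3,1),round(r[i[-1]]*1e3,1)))
    print(f,out);C=np.array([P+np.array([np.cos(np.radians(a)),np.sin(np.radians(a))])*x/1e3 for a,x,_ in out]);O=np.array([P+np.array([np.cos(np.radians(a)),np.sin(np.radians(a))])*x/1e3 for a,_,x in out])
    for n,Q in (('cover',C),('rim',O)):
        s=least_squares(lambda q:np.hypot(*(Q-q[:2]).T)-q[2],[*P,.085],loss='soft_l1',f_scale=.001);print(n,np.round(s.x,4),np.round(s.fun*1e3,1).tolist())
snap('wrist','w23');scan('w23',265);snap('scene','sc23');scan('sc23',999);snap('top','top23')
p=redc('sc23',(370,190,40,75));print(p,redc('sc13',(370,190,40,75)))
print(np.abs(cv2.imread('pics/sc23.png')[200:300,355:480].astype(int)-cv2.imread('pics/sc15.png')[200:300,355:480]).mean())
E
```

```text
w23 [(0, np.float64(79.5), np.float64(88.0)), (15, np.float64(80.0), np.float64(88.0)), (30, np.float64(79.0), np.float64(88.0)), (195, np.float64(81.5), np.float64(90.5)), (210, np.float64(82.5), np.float64(91.0)), (225, np.float64(82.0), np.float64(90.0)), (240, np.float64(82.0), np.float64(90.5)), (255, np.float64(81.5), np.float64(90.5)), (270, np.float64(81.5), np.float64(92.0)), (285, np.float64(80.5), np.float64(94.0)), (300, np.float64(81.0), np.float64(92.5)), (315, np.float64(80.5), np.float64(88.5)), (330, np.float64(80.0), np.float64(88.0)), (345, np.float64(80.0), np.float64(88.5))]
cover [ 0.5302 -0.1215  0.0807] [-0.1, 0.5, -0.4, -0.4, 0.5, 0.0, 0.1, -0.2, 0.1, -0.6, 0.2, 0.1, -0.1, 0.2]
rim [ 0.5305 -0.1226  0.0891] [-0.3, 0.2, 0.5, 0.2, 0.3, -0.9, -0.6, -0.5, 1.1, 3.4, 2.3, -1.3, -1.3, -0.3]
sc23 [(0, np.float64(82.5), np.float64(104.5)), (15, np.float64(82.0), np.float64(104.5)), (30, np.float64(82.5), np.float64(104.5)), (45, np.float64(81.5), np.float64(104.5)), (60, np.float64(77.5), np.float64(91.0)), (75, np.float64(77.5), np.float64(90.5)), (90, np.float64(78.
[... 620 characters left out ...]
.0)), (315, np.float64(82.0), np.float64(104.5)), (330, np.float64(81.0), np.float64(104.5)), (345, np.float64(81.5), np.float64(104.5))]
cover [ 0.5313 -0.1229  0.0809] [1.6, 1.7, 2.7, 2.1, -1.5, -1.3, -0.8, -0.8, -0.5, 0.6, -0.8, 1.7, 1.7, 0.1, 0.1, -0.4, 0.8, -0.9, 0.5, -0.4, -1.2, -0.4, -0.9, 0.1]
rim [ 0.54   -0.1212  0.0957] [0.0, 0.4, 1.5, 3.0, -8.5, -6.7, -4.0, -2.3, -1.3, 0.4, 2.6, 5.8, 7.5, 5.6, 0.8, -1.1, -0.9, -1.4, -2.7, -4.5, -0.1, 2.5, 1.1, 0.2]
(np.float64(387.50588235294117), np.float64(234.03529411764706), array([12, 39, 17, 11, 85], dtype=int32)) (np.float64(387.8608695652174), np.float64(232.11304347826086), array([ 12,  35,  15,  15, 115], dtype=int32))
5.613146666666666
```

```bash
python3 - <<'E'
from h import *
go(.5515,-.1826,.146,18.1)
for f in ('sc15','sc17','sc18','sc23'): print(f,redc(f,(370,190,40,75)),np.round(np.abs(cv2.imread('pics/%s.png'%f)[215:265,375:405].astype(int)-cv2.imread('pics/sc15.png')[215:265,375:405]).mean(),1))
E
```

```text
t 39.62 pos [ 0.5901 -0.2999  0.3707] ydir 18.2 F [-0.1 -0.4  0.4] w 0.798 units [2.05 0.   3.75] turn 0.01
sc15 (np.float64(387.17283950617286), np.float64(234.14814814814815), array([12, 39, 13, 11, 81], dtype=int32)) 0.0
sc17 (np.float64(386.94594594594594), np.float64(234.45945945945945), array([12, 40, 12, 10, 74], dtype=int32)) 9.4
sc18 (np.float64(387.0), np.float64(234.45333333333332), array([12, 40, 12, 10, 75], dtype=int32)) 8.0
sc23 (np.float64(387.50588235294117), np.float64(234.03529411764706), array([12, 39, 17, 11, 85], dtype=int32)) 3.3
```

Emit:
send_rows([
  {"tx": 0.5, "ty": 0, "tz": 0, "turn": 0, "grip": 0.4},
  {"tx": 0.9, "ty": 0, "tz": 0.6, "turn": 0, "grip": 0},
  {"tx": 0.68, "ty": 0, "tz": 0.8, "turn": 0, "grip": 0},
  {"tx": 0, "ty": 0, "tz": 0.9, "turn": 0, "grip": 0},
  {"tx": 0, "ty": 0, "tz": 0.8, "turn": 0, "grip": 0},
  {"tx": 0, "ty": 0, "tz": 0.4, "turn": 0, "grip": 0},
  {"tx": 0, "ty": 0, "tz": 0.1, "turn": 0, "grip": 0},
  {"tx": 0, "ty": 0, "tz": 0, "turn": 0, "grip": 0},
])

```text
time: 40.62
position: [0.5521, -0.1843, 0.1582]
tool_rot: [-1.843, -2.543, -0.0]
ft_force: [0.3, -0.4, 0.1]
grip_width: 0.03
grip_force: 0.0
```

Emit:
send_rows([
  {"tx": 0, "ty": 0, "tz": 0.12, "turn": 0, "grip": 0},
  {"tx": 0, "ty": 0, "tz": 0.1, "turn": 0, "grip": 0},
  {"tx": 0, "ty": 0, "tz": 0.05, "turn": 0, "grip": 0},
  {"tx": 0, "ty": 0, "tz": 0, "turn": 0, "grip": 0},
])

```text
time: 41.12
position: [0.5521, -0.1848, 0.1418]
tool_rot: [-1.844, -2.543, 0.0]
ft_force: [0.2, 0.2, -0.3]
grip_width: 0.003
grip_force: 0.0
```

Emit:
send_rows([
  {"tx": 0, "ty": 0, "tz": 0.05, "turn": 0, "grip": 0},
  {"tx": 0, "ty": 0, "tz": 0, "turn": 0, "grip": 0},
])

```text
time: 41.38
position: [0.5521, -0.1847, 0.1388]
tool_rot: [-1.844, -2.543, 0.0]
ft_force: [0.0, -0.3, 0.4]
grip_width: 0.012
grip_force: 0.0
```

Emit:
send_rows([
  {"tx": 0, "ty": 0, "tz": 0.03, "turn": 0, "grip": 0},
  {"tx": 0, "ty": 0, "tz": 0, "turn": 0, "grip": 0},
])

```text
time: 41.62
position: [0.5524, -0.1849, 0.1374]
tool_rot: [1.844, 2.543, 0.0]
ft_force: [0.1, 1.0, 2.0]
grip_width: 0.003
grip_force: 0.9
```

Emit:
send_rows([
  {"tx": 0, "ty": 0, "tz": -0.2, "turn": 0, "grip": 0},
  {"tx": 0, "ty": 0, "tz": -0.7, "turn": 0, "grip": 0},
  {"tx": 0, "ty": 0, "tz": -0.9, "turn": 0, "grip": 0},
  {"tx": -0.5, "ty": 0, "tz": -0.9, "turn": 0, "grip": 0},
  {"tx": -0.8, "ty": 0, "tz": -0.5, "turn": 0, "grip": 0},
  {"tx": -0.7, "ty": 0, "tz": 0, "turn": 0, "grip": 0},
  {"tx": 0, "ty": 0, "tz": 0, "turn": 0, "grip": 0},
  {"tx": 0, "ty": 0, "tz": 0, "turn": 0, "grip": 0},
])

```text
time: 42.62
position: [0.5894, -0.2982, 0.3292]
tool_rot: [-1.844, -2.543, -0.001]
ft_force: [0.1, -0.2, 0.8]
grip_width: 0.009
grip_force: 0.0
```

```bash
python3 - <<'E'
from h import *
snap('scene','sc24');print(redc('sc24',(370,190,40,75)))
print(ctrl.close_job())
E
```

```text
(np.float64(387.2068965517241), np.float64(234.10344827586206), array([12, 39, 16, 11, 87], dtype=int32))
the job is handed in; nothing more can be done
None
```

The job is handed in at about 43 s: the basket hangs by its hook on the bar within the yellow band, about 4 mm off its middle, after it slipped from my first grip, dropped onto the bar and had to be re-hung. The cover then slid across and dropped into its seat; a light touch on its trailing side read the seated height and its edge measured centred on the rim, but I did not touch-check the leading side.

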